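# Put the filling materials away by kind, the used dish last

## Robot

A 7-joint arm with a two-finger parallel gripper is mounted at the origin on a cart in front of the work surface, level with it; the furniture and walls round the work are solid. World frame = base frame: x ahead of the robot, y to its left, z up, the work surface at z = 0. Lengths are in m, angles in rad, forces in N, time in s.
With the tool pointing down it reaches from about 0.4 to 0.875 m from the base axis. Payload 19.3 kg.
Tool frame: the origin (TCP) lies on the centre line of the jaws, within the pads' length; the fingertips stand 22 mm ahead of it and the grasp point (between the pads) lies 3 mm ahead of it (r.tip_extent is the distance from the TCP to the fingertips, in m); z points along the fingers, y is the line along which they close (so a half turn about z gives the same grasp; the last joint's range is limited). The gripper opens to 85 mm and grips with 20 to 120 N. Pads are 22 mm wide; open, the fingers measure 114 mm over their backs; the gripper's body (76 mm by 85 mm) begins 54 mm behind the grasp point. The pads swing forward as they close: fully open they stand 13 mm farther back than shut.
Start: joints at [-1.212, 0.521, -0.036, 1.599, 0.021, 1.021, -0.113], TCP at [0.26, 0.568, 0.215] pointing down, gripper open.
Joint ranges: [-2.91, 2.91], [-0.3, 2.13], [-1.5, 1.42], [0.17, 2.43], [-1.26, 4.41], [0.16, 1.93], [-2.52, 2.52]. Speed limits (rad/s): [1.89, 1.89, 2.39, 2.39, 3.01, 3.01, 3.01].

## Interface

Orientations are given as a unit quaternion [x, y, z, w].
In Python, from workcell import r gives the robot as it stands. The module is installed in compiled form; this text tells all that it offers.
- The arm moves only by the tool send_rows, never from a script. Its argument "deltas" is a list of rows, each a list of 6 numbers: the shift along the tool's x, y, z each as a share of 0.025 m, from -1 to 1, then the turn, a rotation vector about the tool's x, y, z each as a share of 45 degrees, from -1 to 1. A call has exactly 10 rows; each row shifts and turns the commanded pose from where the row before left it, along the tool's axes as they then stand; what a row does not reach is not made up. A row lasts 1/10 s, in which the tool goes at most 50 mm and 8.59 degrees, less where a joint would pass 70% of its speed; a pose out of reach is approached as far as the arm can. A call with a number of a shift or a turn outside -1 to 1 is refused whole. A call with a gripper value outside its range is refused whole. "grip" is the finger opening in mm, from 0 to 85.4, set as the call begins (left out, the last holds). The fingers move at their own pace and stop on an object; "force" is the grip in N (left out, the last holds). Time passes only in rows, so rows that do not move let the fingers close, or fill a call up. It gives the time, the measured TCP pose, the force, the opening and the grip force at its end, in the units of the state.
- r.get_obs(): the state, without advancing time (a new reading comes with each control period).
- r.camera(name): name is "scene" or "side" or "wrist"; returns a dict with "frame" (384x512x3 uint8, red, green, blue), "range_z" (384x512 float32, m along the optical axis (not along the pixel's ray), 0 where there is no reading), "vertical_fov" (degrees; the focal length in pixels is half the picture's height over the tangent of half this angle, whatever the lens; pixels are square), "cx", "cy" (the principal point, pixels), "k1" (the pictures are not rectified: a ray, as slopes to the right and down, at radius r is drawn at 1 + k1 r^2 times it, then the intrinsics apply), "extrinsics" (4x4, takes a point from world to camera coordinates). Camera axes: x right, y down, z forward; pixel columns grow to the right and rows downward; lengths in m; the calibration is good to about 2 mm. A picture is of the moment at which its call begins.
- r.job_done(): hands the job in; it is judged then, once.
The state is a dict: "time_s": time; "joint_pos": joint angles; "dq": joint speeds; "joint_torque": joint torques, N m; "tcp_pos": TCP position; "tcp_rot": TCP orientation; "ft_force": force on the tool from outside, world axes, zero at the start; "wrist_torque": the same for the moment, N m; "opening": opening from 0.0 (shut) to 1.0 (fully open); "grip_force": force on a finger pad.
Only numpy, scipy, OpenCV 4.12 (cv2) and the standard library are available. Lean on these libraries where they do the work, as an engineer would, in place of code of your own. Each camera call takes 0.05 s, during which the arm holds its last target. There are 200 camera calls.

## Task

Clear up after a filling: lay the two paste syringes flat, lengthwise and side by side in the white tray, and stand the two dropper bottles in the green caddy, one in each cell, keeping them upright all the way. Only when all of these clean things are put away may you move the used glass dish: set it upright in the red wash tub last.

Things in the scene. Friction and masses are not known exactly. Their poses are not given: they have to be found in the camera images.
- purple_syringe: Black screw syringe with purple knob and cap, lying: 112 mm long, 26 wide over the flange, 18 high, 20 g. Origin midway along it on the underside (barrel axis 9 mm higher); y lengthwise to the knob, z up. Grasp across x at the origin: barrel 12 mm wide from y = -48 to +16 mm; flange (26 x 2 x 18 mm) at y = +17, 14 mm knob at y = +46 to +56 mm.
- orange_syringe: Black screw syringe with orange knob and cap, lying: 112 mm long, 26 wide over the flange, 18 high, 20 g. Origin midway along it on the underside (barrel axis 9 mm higher); y lengthwise to the knob, z up. Grasp across x at the origin: barrel 12 mm wide from y = -48 to +16 mm; flange (26 x 2 x 18 mm) at y = +17, 14 mm knob at y = +46 to +56 mm.
- bond_bottle: Small black dropper bottle with orange label and a white cap, standing: round body 23 mm in diameter up to 38 mm, cap 14 mm in diameter from 38 to 55 mm (top). Origin at the centre of its underside, z up. About 25 g.
- drop_bottle: Tall brown dropper bottle with an orange picture label and a black pipette top, standing: round body 33 mm in diameter up to 65 mm, collar 24 mm in diameter to 77 mm, 13 mm rubber bulb to 102 mm (top). Origin at the centre of its underside, z up. About 70 g.
- dappen_dish: The used dish: small thick clear glass dish, round, 32 mm in diameter at top and foot (waisted to the eye, but it grips as a straight 32 mm cylinder), 22 mm high, standing on the worktop. Origin at the centre of its underside, z up. About 30 g.
- syringe_tray: White open tray with a grey rim, fixed to the worktop: 124 mm (its x) by 138 mm (its y, the lengthwise direction) outside, walls 4 mm thick, rim about 32 mm above the worktop (bead included), inner floor 4 mm above it. Origin at the centre of its underside, z up. Both syringes fit lengthwise, for instance 28 mm either side of the middle line.
- bottle_caddy: Green open caddy, fixed to the worktop: 134 mm (its x) by 70 mm (its y) outside, walls 4 mm thick, rim about 33 mm above the worktop, inner floor 4 mm above it; a 4 mm wall across the middle makes two equal cells of 61 x 62 mm, centred at x = -32.5 mm and x = +32.5 mm. Origin at the centre of its underside, z up.
- wash_tub: Red open square tub, fixed to the worktop: 108 x 108 mm outside, walls 4 mm thick, rim about 29 mm above the worktop, inner floor 4 mm above it. Origin at the centre of its underside, z up.
Mind the look-alikes: they are no part of the job. Several things look just like the bond_bottle: the one meant starts farthest from the robot's base.

How it is judged:
On the way, in this order (a step that is already met when the one before it is completed fails the run):
1. both syringes lie in the white tray and both bottles stand in the green caddy (x of purple_syringe in the frame of syringe_tray between -0.055 and 0.055 m and y of purple_syringe in the frame of syringe_tray between -0.03 and 0.03 m and z of purple_syringe in the frame of syringe_tray between -0.005 and 0.024 m and angle between purple_syringe's own y axis and vertical between 1.4508 and 1.6908 rad and angle between the y axis of each of purple_syringe, orange_syringe and the y axis of syringe_tray, either way round below 0.35 rad and linear speed of each of purple_syringe, orange_syringe, bond_bottle, drop_bottle below 0.02 m/s and x of orange_syringe in the frame of syringe_tray between -0.055 and 0.055 m and y of orange_syringe in the frame of syringe_tray between -0.03 and 0.03 m and z of orange_syringe in the frame of syringe_tray between -0.005 and 0.024 m and angle between orange_syringe's own y axis and vertical between 1.4508 and 1.6908 rad and y of bond_bottle in the frame of bottle_caddy between -0.022 and 0.022 m and z of bond_bottle in the frame of bottle_caddy between -0.003 and 0.012 m and angle between each of bond_bottle, drop_bottle's own z axis and vertical below 0.15 rad and y of drop_bottle in the frame of bottle_caddy between -0.022 and 0.022 m and z of drop_bottle in the frame of bottle_caddy between -0.003 and 0.012 m and ((x of bond_bottle in the frame of bottle_caddy between 0.012 and 0.054 m and x of drop_bottle in the frame of bottle_caddy between -0.054 and -0.012 m) or (x of bond_bottle in the frame of bottle_caddy between -0.054 and -0.012 m and x of drop_bottle in the frame of bottle_caddy between 0.012 and 0.054 m))), for 0.2 s.
2. then the used dish stands in the red tub (x of dappen_dish in the frame of wash_tub between -0.04 and 0.04 m and y of dappen_dish in the frame of wash_tub between -0.04 and 0.04 m and z of dappen_dish in the frame of wash_tub between -0.003 and 0.012 m and angle between dappen_dish's own z axis and vertical below 0.15 rad and linear speed of dappen_dish below 0.02 m/s), for 0.2 s.
At the end, for the whole second after the job is handed in: Syringes lie level (7 deg) on the white tray's floor, within 20 deg of lengthwise; bottles stand upright (8.5 deg) on the green caddy's floor, one in each cell, either way round; the dish stands upright (8.5 deg) on the red tub's floor; all released and at rest (all of step 1 and all of step 2); the robot touches nothing.
It fails at once if a bottle is tipped by more than 34 degrees (angle between any of bond_bottle, drop_bottle's own z axis and vertical above 0.6 rad).
It fails at once if the used dish is moved by more than 30 mm before all the clean things are put away, or one of these is out of its place afterwards (distance of dappen_dish from where it was at the start of the episode above 0.03 m and not ((x of purple_syringe in the frame of syringe_tray between -0.055 and 0.055 m and y of purple_syringe in the frame of syringe_tray between -0.03 and 0.03 m and z of purple_syringe in the frame of syringe_tray between -0.005 and 0.024 m and angle between purple_syringe's own y axis and vertical between 1.4508 and 1.6908 rad and angle between the y axis of purple_syringe and the y axis of syringe_tray, either way round below 0.35 rad) and (x of orange_syringe in the frame of syringe_tray between -0.055 and 0.055 m and y of orange_syringe in the frame of syringe_tray between -0.03 and 0.03 m and z of orange_syringe in the frame of syringe_tray between -0.005 and 0.024 m and angle between orange_syringe's own y axis and vertical between 1.4508 and 1.6908 rad and angle between the y axis of orange_syringe and the y axis of syringe_tray, either way round below 0.35 rad) and y of bond_bottle in the frame of bottle_caddy between -0.022 and 0.022 m and z of bond_bottle in the frame of bottle_caddy between -0.003 and 0.012 m and angle between each of bond_bottle, drop_bottle's own z axis and vertical below 0.15 rad and y of drop_bottle in the frame of bottle_caddy between -0.022 and 0.022 m and z of drop_bottle in the frame of bottle_caddy between -0.003 and 0.012 m and ((x of bond_bottle in the frame of bottle_caddy between 0.012 and 0.054 m and x of drop_bottle in the frame of bottle_caddy between -0.054 and -0.012 m) or (x of bond_bottle in the frame of bottle_caddy between -0.054 and -0.012 m and x of drop_bottle in the frame of bottle_caddy between 0.012 and 0.054 m)))).
It also fails if it takes over 120 s, if anything falls off the work surface, if the arm or the gripper's body presses on something with over 40 N, if the wrist force passes 120 N, or if a joint passes its speed limit or range.

## Working session

There is one attempt and no reset: what is moved stays moved. The work goes in short steps, Python scripts to look and compute and a tool call to move; the robot and the scene stay as the last step left them, time stands still between calls to the robot, and variables do not carry over. Pictures are saved under pics/ and viewed, at most 14 in all, crops included, and the job is handed in when it is done.

Besides the shell and the picture viewer there is one more tool, called by a JSON object that holds its "method" and its "body". send_rows: Moves the arm, as the interface text tells. Its arguments: {"type":"object","properties":{"deltas":{"type":"array"},"grip":{"type":"number"},"force":{"type":"number"}},"required":["deltas"]}

```bash
mkdir -p pics; cat > h.py <<'E'
import numpy as np, cv2
from workcell import r
from scipy.spatial.transform import Rotation as R
def snap(name,fn):
    c=r.camera(name); np.savez(''+fn+'.npz',**c)
    cv2.imwrite('pics/'+fn+'.png',c['frame'][:,:,::-1]); return c
def cloud(c):
    f=192/np.tan(np.radians(float(c['vertical_fov']))/2)
    h,w=c['range_z'].shape; v,u=np.mgrid[0:h,0:w].astype(float)
    K=np.array([[f,0,float(c['cx'])],[0,f,float(c['cy'])],[0,0,1]])
    p=cv2.undistortPoints(np.stack([u.ravel(),v.ravel()],1)[:,None],K,np.array([float(c['k1']),0,0,0,0]),)[:,0]
    z=c['range_z'].ravel().astype(float)
    P=np.c_[p*z[:,None],z]; E=np.array(c['extrinsics'])
    W=(P-E[:3,3])@E[:3,:3]
    W[z==0]=np.nan
    return W.reshape(h,w,3)
def load(fn): return dict(np.load(''+fn+'.npz'))
E
python3 - <<'E'
from h import *
o=r.get_obs(); print({k:np.round(v,3) for k,v in o.items()}, r.tip_extent)
for n in('scene','side','wrist'):
    c=snap(n,n+'0'); print(n,c['vertical_fov'],c['k1'],np.round(np.linalg.inv(c['extrinsics']),2).tolist())
E
```

```text
{'time_s': np.float64(0.0), 'joint_pos': array([-1.212,  0.522, -0.036,  1.6  ,  0.021,  1.021, -0.113]), 'dq': array([-0.001, -0.001, -0.001, -0.001, -0.001, -0.002,  0.002]), 'joint_torque': array([-1.0000e-03, -9.2709e+01,  1.9800e+00, -3.6994e+01,  1.8000e-02,
        8.0000e-03, -0.0000e+00]), 'tcp_pos': array([0.26 , 0.568, 0.215]), 'tcp_rot': array([ 0.213,  0.977, -0.001, -0.   ]), 'ft_force': array([-0.487,  0.727,  0.238]), 'wrist_torque': array([ 0.015, -0.001,  0.002]), 'grip_force': np.float64(0.0), 'opening': np.float64(1.001)} 0.022
scene 42.50775799662081 0.07117911458654842 [[0.74, -0.46, 0.49, -0.19], [-0.68, -0.51, 0.54, -0.62], [0.0, -0.73, -0.68, 0.94], [0.0, 0.0, 0.0, 1.0]]
side 55.543458511827076 0.036304083545491216 [[-1.0, 0.02, -0.0, 0.48], [0.01, 0.62, -0.78, 0.88], [-0.01, -0.78, -0.62, 0.65], [0.0, 0.0, 0.0, 1.0]]
wrist 61.718488392908604 -0.027354314437710327 [[0.42, 0.86, 0.29, 0.19], [0.91, -0.39, -0.13, 0.6], [-0.0, 0.32, -0.95, 0.37], [0.0, 0.0, 0.0, 1.0]]
```

View pics/scene0.png

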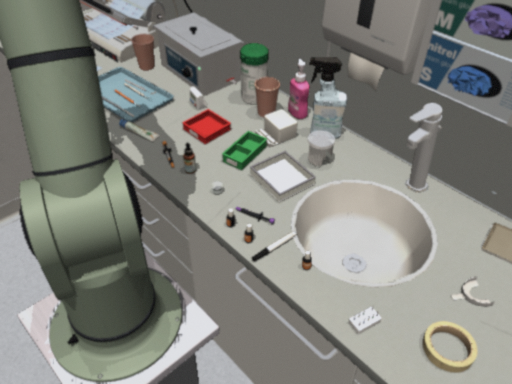

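View pics/side0.png

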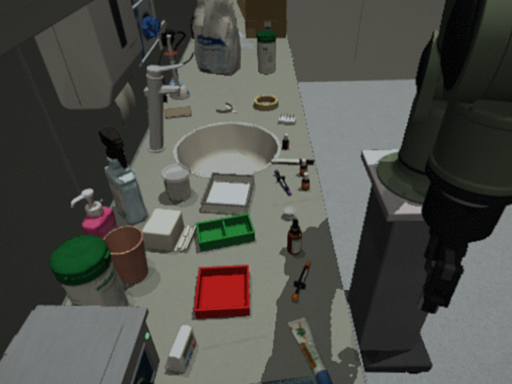

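The scene view shows the tray at (282,176), caddy (245,150), tub (207,126), drop bottle (189,158), dish (217,187), orange syringe (168,152), purple syringe (255,214), and bond look-alikes at (231,217), (249,233), (307,260).

```bash
python3 - <<'E'
from h import *
for n,pts in (('scene0',dict(b1=(231,219),b2=(249,234),b3=(307,261),dish=(217,188),drop=(189,158),or_=(168,152),pu=(255,214),tray=(282,176),caddy=(245,150),tub=(207,127),table=(230,250))),
 ('side0',dict(b3=(285,142),b2=(304,168),b1=(306,184),dish=(289,212),drop=(295,240),tray=(228,195),caddy=(225,232),tub=(222,290),or_=(302,280),pu=(283,182)))):
    W=cloud(load(n)); print(n)
    for k,(u,v) in pts.items(): print(k,np.round(W[v,u],3), round(float(np.hypot(*W[v,u,:2])),3))
    im=cv2.imread(f'pics/{n}.png')
    crop=im[110:280,140:330] if n=='scene0' else im[120:330,180:340]
    cv2.imwrite(f'pics/{n}c.png',cv2.resize(crop,None,fx=4 if n=='scene0' else 2.8,fy=4 if n=='scene0' else 2.8,interpolation=2)[:600,:800])
    # top-down height map
# combined orthographic
    if n=='scene0': H=np.zeros((300,440,3),np.uint8)
    m=(W[...,2]>-0.02)&(W[...,2]<0.12)&(W[...,0]>.3)&(W[...,0]<.85)
E
```

```text
scene0
b1 [0.352 0.035 0.028] 0.354
b2 [ 0.352 -0.032  0.028] 0.354
b3 [ 0.395 -0.184  0.029] 0.436
dish [0.411 0.163 0.008] 0.443
drop [0.401 0.269 0.056] 0.483
or_ [0.4   0.375 0.014] 0.548
pu [0.42  0.019 0.011] 0.42
tray [0.582 0.082 0.003] 0.588
caddy [0.57  0.225 0.018] 0.613
tub [0.571 0.405 0.003] 0.7
table [ 0.313 -0.005 -0.025] 0.313
side0
b3 [ 0.403 -0.164  0.029] 0.435
b2 [ 0.355 -0.012  0.029] 0.356
b1 [0.357 0.059 0.024] 0.361
dish [0.412 0.165 0.014] 0.444
drop [0.409 0.302 0.052] 0.508
tray [0.577 0.079 0.006] 0.583
caddy [0.573 0.246 0.025] 0.623
tub [0.571 0.396 0.002] 0.695
or_ [0.399 0.384 0.014] 0.554
pu [0.42  0.034 0.014] 0.421
```

View pics/scene0c.png

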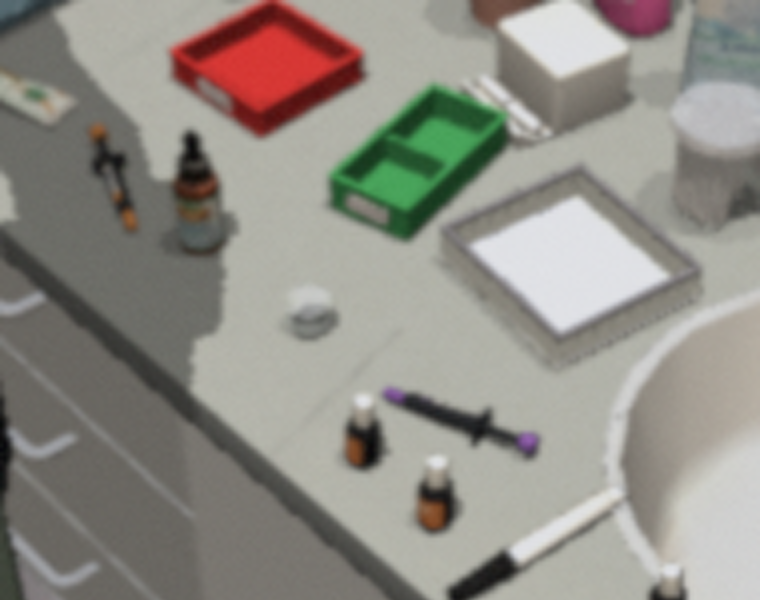

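```bash
python3 - <<'E'
from h import *
Ws=[cloud(load(n)).reshape(-1,3) for n in('scene0','side0')]
def sel(W,b,z): return W[(W[:,0]>b[0])&(W[:,0]<b[1])&(W[:,1]>b[2])&(W[:,1]<b[3])&(W[:,2]>z[0])&(W[:,2]<z[1])]
print('table',[np.round(np.median(sel(W,(.45,.5,.15,.35),(-.03,.03)),0),4) for W in Ws])
for n,b,z in(('tray',(.49,.67,0,.165),(.022,.04)),('caddy',(.51,.64,.165,.305),(.024,.04)),('tub',(.49,.65,.32,.48),(.02,.036)),
 ('orange',(.36,.44,.32,.46),(.005,.03)),('purple',(.38,.48,-.06,.1),(.005,.03))):
  for W in Ws+[np.vstack(Ws)]:
    P=sel(W,b,z)
    if len(P)<8: print(n,len(P));continue
    q=cv2.minAreaRect((P[:,:2]*1000).astype(np.float32)); C=P[:,:2]-P[:,:2].mean(0); e=np.linalg.svd(C,full_matrices=0)[2][0]
    print(n,len(P),np.round(q[0],1),np.round(q[1],1),round(q[2],1),'pca deg from x',round(np.degrees(np.arctan2(e[1],e[0])),1),'zmax',P[:,2].max().round(3))
for n,b in(('b3',(.36,.44,-.22,-.13)),('drop',(.37,.45,.24,.33)),('dish',(.38,.45,.13,.2)),('b1',(.32,.385,.02,.08)),('b2',(.32,.385,-.06,.01))):
  for W in Ws:
    P=sel(W,b,(.01,.11)); print(n,len(P),'x',P[:,0].min().round(3),P[:,0].max().round(3),'y',P[:,1].min().round(3),P[:,1].max().round(3),'z',P[:,2].max().round(3))
    t=P[P[:,2]>P[:,2].max()-.012]; print('   top',t.mean(0).round(3))
E
```

```text
table [array([ 0.4761,  0.2412, -0.0026]), array([ 4.747e-01,  2.620e-01, -4.000e-04])]
tray 431 [574.   75.9] [145. 130.] 81.9 pca deg from x -106.2 zmax 0.035
tray 496 [575.1  80.2] [143.6 125.8] 82.6 pca deg from x 84.6 zmax 0.036
tray 927 [574.3  78. ] [148.7 130.3] 82.2 pca deg from x -98.9 zmax 0.036
caddy 203 [574.1 229.4] [136.9  75.2] 12.7 pca deg from x -154.2 zmax 0.035
caddy 422 [574.5 235.6] [134.6  75.5] 13.6 pca deg from x 30.6 zmax 0.036
caddy 625 [573.5 232.4] [138.1  81.1] 13.6 pca deg from x -150.8 zmax 0.036
tub 234 [567.1 399.3] [114.5 113.9] 3.0 pca deg from x -95.6 zmax 0.032
tub 625 [566.4 407. ] [109.  111.4] 2.6 pca deg from x 93.7 zmax 0.032
tub 859 [566.9 402.5] [115.1 119.3] 3.9 pca deg from x -88.0 zmax 0.032
orange 118 [397.7 376.2] [114.1  27.3] 60.1 pca deg from x -111.9 zmax 0.019
orange 243 [401.2 378.4] [112.7  24.4] 74.9 pca deg from x 67.2 zmax 0.021
orange 361 [401.8 376. ] [117.   27.5] 75.3 pca deg from x -112.3 zmax 0.021
purple 159 [421.   22.3] [ 24.9 111.6] 11.8 pca deg from x -71.7 zmax 0.019
purple 128 [422.9  25.7] [ 23.  114.9] 12.3 pca deg from x 108.4 zmax 0.02
purple 287 [421.6  24.7] [ 26.4 116. ] 11.0 pca deg from x -72.2 zmax 0.02
b3 135 x 0.388 0.41 y -0.191 -0.168 z 0.056
   top [ 0.399 -0.179  0.05 ]
b3 76 x 0.392 0.412 y -0.183 -0.161 z 0.055
   top [ 0.401 -0.173  0.051]
drop 269 x 0.392 0.425 y 0.261 0.293 z 0.1
   top [0.408 0.278 0.093]
drop 393 x 0.392 0.426 y 0.278 0.304 z 0.103
   top [0.409 0.288 0.097]
dish 85 x 0.398 0.428 y 0.147 0.179 z 0.023
   top [0.413 0.165 0.015]
dish 111 x 0.396 0.425 y 0.151 0.182 z 0.024
   top [0.411 0.165 0.018]
b1 118 x 0.344 0.369 y 0.03 0.052 z 0.055
   top [0.357 0.04  0.05 ]
b1 100 x 0.346 0.368 y 0.042 0.06 z 0.056
   top [0.358 0.049 0.051]
b2 119 x 0.344 0.367 y -0.039 -0.014 z 0.055
   top [ 0.356 -0.028  0.049]
b2 87 x 0.345 0.367 y -0.027 -0.009 z 0.056
   top [ 0.357 -0.02   0.052]
```

{"method": "send_rows", "body": {"deltas": [[0,0,0,0,0,0.19],[0,0,0,0,0,0.19],[0,0,0,0,0,0.19],[0,0,0,0,0,0.19],[0,0,0,0,0,0.19],[0,0,0,0,0,0.19],[0,0,0,0,0,0.19],[0,0,0,0,0,0.19],[0,0,0,0,0,0.19],[0,0,0,0,0,0.19]], "grip": 40, "force": 30}}

```text
time_s: 1.15
tcp_pos: [0.2598, 0.5683, 0.2152]
tcp_rot: [0.821, 0.571, -0.0, 0.0]
ft_force: [0.7, -1.3, 0.3]
opening: 0.467
grip_force: 0.0
```

```bash
cat >> h.py <<'E'
def to(x,y,z,psi=None):
    """shares needed: turn first, then shifts in the turned tool frame; also shifts in present frame"""
    o=r.get_obs(); p=np.array(o['tcp_pos']); M=R.from_quat(o['tcp_rot']).as_matrix()
    cur=np.degrees(np.arctan2(M[1,1],M[0,1])); print('t',round(float(o['time_s']),2),'tcp',p.round(4),'psi',cur.round(1),'tilt',np.degrees(np.arccos(-M[2,2])).round(2),'open',round(float(o['opening'])*85.4,1),'gf',o['grip_force'],'ft',np.round(o['ft_force'],1))
    d=np.array([x,y,z])-p; print('present frame shares',(M.T@d/.025).round(2))
    if psi is not None:
        t=(cur-psi+90)%180-90
        M2=M@R.from_euler('z',t,degrees=True).as_matrix(); print('turn share',round(t/45,3),'then shares',(M2.T@d/.025).round(2))
E
python3 - <<'E'
from h import *
print(r.tip_extent)
to(.401,.377,.12,-22)
p=r.get_obs()['tcp_pos']
W=cloud(snap('side','side1')).reshape(-1,3)
for n in ('side0','side1'):
    W=cloud(load(n)).reshape(-1,3)
    q=W[(np.linalg.norm(W[:,:2]-p[:2],axis=1)<.08)&(W[:,2]>.1)&(W[:,2]<.3)]
    print(len(q), np.sort(q[:,2])[:10].round(3))
E
```

```text
0.022
t 1.15 tcp [0.2598 0.5683 0.2152] psi -20.4 tilt 0.02 open 39.9 gf 0.0 ft [ 0.7 -1.3  0.3]
present frame shares [-5.2   7.96  3.81]
turn share 0.035 then shares [-4.98  8.1   3.81]
531 [0.244 0.245 0.245 0.246 0.246 0.246 0.246 0.247 0.247 0.247]
1552 [0.234 0.235 0.235 0.235 0.235 0.235 0.235 0.235 0.236 0.236]
```

{"method": "send_rows", "body": {"deltas": [[0,0,0,0,0,0.035],[-0.6,0.9,0.2,0,0,0],[-0.6,0.9,0.2,0,0,0],[-0.6,0.9,0.2,0,0,0],[-0.6,0.9,0.2,0,0,0],[-0.6,0.9,0.2,0,0,0],[-0.6,0.9,0.2,0,0,0],[-0.6,0.9,0.2,0,0,0],[-0.6,0.9,0.2,0,0,0],[-0.18,0.9,0.2,0,0,0]]}}

```text
time_s: 2.2
tcp_pos: [0.4026, 0.3763, 0.1704]
tcp_rot: [0.826, 0.563, -0.0, -0.0]
ft_force: [0.4, 0.7, 0.2]
opening: 0.464
grip_force: 0.0
```

```bash
python3 - <<'E'
from h import *
to(.401,.377,.06,-22)
snap('wrist','w1')
c=snap('side','s1'); W=cloud(c)
im=c['frame'][170:350,210:390,::-1]; a=cv2.resize(im,(400,400))
b=cv2.resize(cv2.imread('pics/w1.png'),(400,300)); k=np.zeros((400,800,3),np.uint8); k[:,:400]=a;k[:300,400:]=b
cv2.imwrite('pics/m1.png',k)
E
```

```text
t 2.2 tcp [0.4026 0.3763 0.1704] psi -21.5 tilt 0.02 open 39.7 gf 0.0 ft [0.4 0.7 0.2]
present frame shares [ 0.   -0.07  4.41]
turn share 0.012 then shares [ 0.   -0.07  4.41]
```

View pics/m1.png

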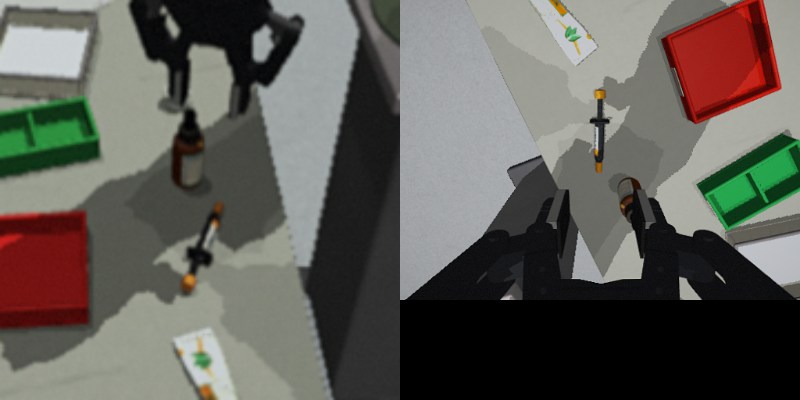

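The wrist half (right) shows the syringe upright between the fingers at (600,130) in the composite, so the yaw fits. I'll refine from this nearer view.

```bash
python3 - <<'E'
from h import *
o=r.get_obs(); p=np.array(o['tcp_pos'])
W=cloud(load('w1')).reshape(-1,3)
def sel(W,b,z): return W[(W[:,0]>b[0])&(W[:,0]<b[1])&(W[:,1]>b[2])&(W[:,1]<b[3])&(W[:,2]>z[0])&(W[:,2]<z[1])]
print('table',np.median(sel(W,(.44,.5,.33,.45),(-.03,.02)),0).round(4))
for n,b,z in(('orange',(.36,.45,.315,.44),(.005,.03)),('caddy',(.48,.65,.16,.31),(.025,.04)),('tub',(.49,.65,.32,.48),(.022,.036))):
    P=sel(W,b,z); q=cv2.minAreaRect((P[:,:2]*1000).astype(np.float32)); C=P[:,:2]-P[:,:2].mean(0); e=np.linalg.svd(C,full_matrices=0)[2][0]
    print(n,len(P),np.round(q[0],1),np.round(q[1],1),round(q[2],1),'pca',round(np.degrees(np.arctan(e[1]/e[0])),1),'zmax',P[:,2].max().round(3))
P=sel(W,(.38,.45,.25,.33),(.06,.11));print('drop',len(P),P.min(0).round(3),P.max(0).round(3))
M=R.from_quat(o['tcp_rot']).as_matrix(); T=(W-p)@M
q=T[(abs(T[:,0])<.03)&(abs(T[:,1])<.06)&(T[:,2]<.06)&(T[:,2]>-.05)]
print('fingers',len(q),np.sort(q[:,2])[-300::40].round(3),q.min(0).round(3),q.max(0).round(3))
E
```

```text
table [4.705e-01 3.947e-01 2.000e-04]
orange 1154 [398.9 378. ] [111.9  25. ] 60.6 pca 67.5 zmax 0.02
caddy 2372 [575.3 234.3] [135.3  72.4] 14.2 pca 29.4 zmax 0.035
tub 3328 [568.2 404.6] [110.5 110. ] 2.1 pca -23.6 zmax 0.032
drop 315 [0.396 0.278 0.06 ] [0.412 0.299 0.099]
fingers 2759 [-0.026 -0.025 -0.024 -0.024 -0.023 -0.022 -0.021 -0.019] [-0.011 -0.035 -0.05 ] [ 0.012  0.033 -0.017]
```

```bash
python3 - <<'E'
from h import *
o=r.get_obs(); p=np.array(o['tcp_pos']); M=R.from_quat(o['tcp_rot']).as_matrix()
for n,px in(('s1',[(290,v) for v in range(196,222,3)]+[(317,v) for v in range(196,226,3)]),('w1',[(1.28*(560-400),1.28*v) for v in range(185,270,12)]+[(1.28*245,1.28*v) for v in range(185,240,10)])):
    W=cloud(load(n)); print(n)
    for u,v in px: u=int(u);v=int(v); print((u,v),((W[v,u]-p)@M).round(3),W[v,u].round(3))
# where do expected tips project in w1?
c=load('w1');E=c['extrinsics'];f=192/np.tan(np.radians(c['vertical_fov'])/2)
for z in(-.03,-.017,0,.022):
    for y in(-.02,.02):
        q=E[:3,:3]@(p+M@np.array([0,y,z]))+E[:3,3]; print(z,y,(f*q[:2]/q[2]+[c['cx'],c['cy']]).round(0))
E
```

```text
s1
(290, 196) [ 0.012  0.025 -0.072] [0.431 0.377 0.242]
(290, 199) [ 0.01   0.025 -0.063] [0.431 0.376 0.233]
(290, 202) [ 0.01   0.024 -0.056] [0.431 0.376 0.227]
(290, 205) [ 0.01   0.024 -0.05 ] [0.431 0.376 0.22 ]
(290, 208) [ 0.01   0.024 -0.042] [0.43  0.376 0.212]
(290, 211) [ 0.011  0.024 -0.036] [0.43  0.377 0.206]
(290, 214) [ 0.01   0.024 -0.027] [0.43  0.376 0.197]
(290, 217) [-0.179  0.077  0.16 ] [0.41  0.181 0.011]
(290, 220) [-0.179  0.077  0.17 ] [0.41  0.181 0.   ]
(317, 196) [ 0.017 -0.024 -0.089] [0.388 0.4   0.259]
(317, 199) [ 0.012 -0.024 -0.079] [0.386 0.396 0.249]
(317, 202) [ 0.011 -0.024 -0.071] [0.386 0.394 0.241]
(317, 205) [ 0.011 -0.025 -0.065] [0.385 0.395 0.235]
(317, 208) [ 0.012 -0.026 -0.059] [0.385 0.396 0.229]
(317, 211) [ 0.011 -0.026 -0.051] [0.384 0.395 0.221]
(317, 214) [ 0.009 -0.026 -0.042] [0.383 0.393 0.212]
(317, 217) [ 0.008 -0.027 -0.034] [0.383 0.393 0.204]
(317, 220) [ 0.008 -0.027 -0.027] [0.382 0.393 0.197]
(317, 223) [-0.193  0.008  0.171] [ 0.341  0.193 -0.001]
w1
(204, 236) [-0.079 -0.061  0.169] [0.319 0.324 0.001]
(204, 252) 
[... 175 characters left out ...]
1 -0.055] [0.386 0.388 0.225]
(204, 313) [-0.002 -0.022 -0.056] [0.384 0.382 0.226]
(204, 328) [-0.01  -0.022 -0.055] [0.38  0.375 0.225]
(204, 344) [ 0.017 -0.015 -0.092] [0.397 0.397 0.262]
(313, 236) [-0.079  0.063  0.171] [ 0.433  0.278 -0.001]
(313, 249) [ 0.012  0.024 -0.03 ] [0.431 0.378 0.2  ]
(313, 262) [ 0.011  0.023 -0.039] [0.43  0.378 0.21 ]
(313, 275) [ 0.011  0.021 -0.049] [0.428 0.378 0.219]
(313, 288) [ 0.01   0.02  -0.056] [0.427 0.378 0.226]
(313, 300) [ 0.004  0.021 -0.055] [0.425 0.372 0.226]
-0.03 -0.02 [216. 272.]
-0.03 0.02 [302. 273.]
-0.017 -0.02 [219. 258.]
-0.017 0.02 [299. 259.]
0 -0.02 [222. 242.]
0 0.02 [295. 243.]
0.022 -0.02 [226. 226.]
0.022 0.02 [291. 226.]
```

Both depth cameras place the visible fingertips about 20 mm behind the stated TCP, where the text says 22 mm ahead of it. I'll descend cautiously and let the force and grip readings decide.

{"method": "send_rows", "body": {"deltas": [[0,-0.1,0.6,0,0,0.012],[0,0,0.6,0,0,0],[0,0,0.6,0,0,0],[0,0,0.6,0,0,0],[0,0,0.6,0,0,0],[0,0,0.6,0,0,0],[0,0,0.6,0,0,0],[0,0,0.6,0,0,0],[0,0,0.6,0,0,0],[0,0,0.4,0,0,0]]}}

```text
time_s: 3.3
tcp_pos: [0.3993, 0.3791, 0.0243]
tcp_rot: [0.829, 0.559, -0.0, -0.0]
ft_force: [0.0, -0.3, 0.8]
opening: 0.471
grip_force: 0.0
```

```bash
python3 - <<'E'
from h import *
to(.400,.377,.026,-22)
o=r.get_obs(); p=np.array(o['tcp_pos']); M=R.from_quat(o['tcp_rot']).as_matrix()
for n in('side','wrist'):
    W=cloud(snap(n,n[0]+'2')).reshape(-1,3); T=(W-p)@M
    q=T[(abs(T[:,0])<.03)&(abs(T[:,1])<.045)&(W[:,2]>.025)&(T[:,2]>-.06)]; print(n,len(q),np.sort(q[:,2])[-200::25].round(3))
b=cv2.imread('pics/w2.png');a=cv2.imread('pics/s2.png')[180:340,220:380]
cv2.imwrite('pics/m2.png',np.hstack([cv2.resize(a,(384,384)),b[:,50:460]]))
E
```

```text
t 3.3 tcp [0.3993 0.3791 0.0243] psi -22.1 tilt 0.05 open 40.2 gf 0.0 ft [ 0.  -0.3  0.8]
present frame shares [-0.07  0.06 -0.07]
turn share -0.002 then shares [-0.07  0.06 -0.07]
side 192 [-0.06  -0.054 -0.049 -0.044 -0.039 -0.034 -0.03  -0.025]
wrist 4334 [-0.023 -0.023 -0.022 -0.021 -0.021 -0.02  -0.019 -0.018]
```

View pics/m2.png

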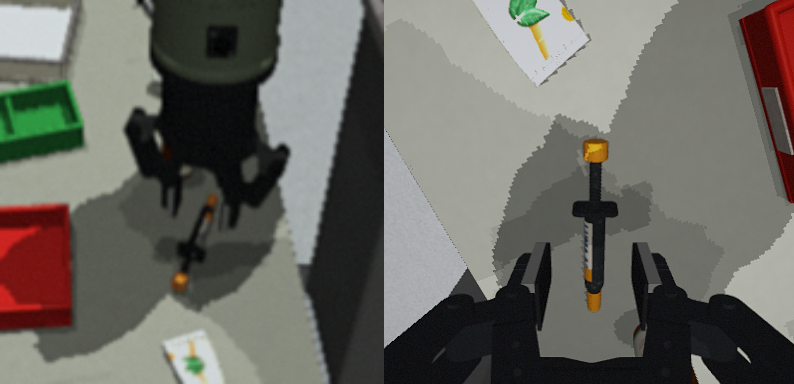

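The wrist view shows the syringe centred between pads (540 and 645), but the pads seem to be floating above it. I'll test by closing.

{"method": "send_rows", "body": {"deltas": [[0,0,0,0,0,0],[0,0,0,0,0,0],[0,0,0,0,0,0],[0,0,0,0,0,0],[0,0,0,0,0,0],[0,0,0,0,0,0],[0,0,0,0,0,0],[0,0,0,0,0,0],[0,0,0,0,0,0],[0,0,0,0,0,0]], "grip": 0}}

```text
time_s: 4.4
tcp_pos: [0.3998, 0.3789, 0.0254]
tcp_rot: [0.83, 0.558, -0.0, 0.0]
ft_force: [-0.2, 1.3, 0.6]
opening: -0.001
grip_force: 0.0
```

```bash
python3 - <<'E'
from h import *
o=r.get_obs(); p=np.array(o['tcp_pos']); M=R.from_quat(o['tcp_rot']).as_matrix()
for n in('side','wrist'):
    W=cloud(snap(n,n[0]+'3')).reshape(-1,3); T=(W-p)@M
    q=T[(abs(T[:,0])<.03)&(abs(T[:,1])<.045)&(W[:,2]>.022)&(T[:,2]>-.06)]; print(n,len(q),np.sort(q[:,2])[-200::25].round(3),q.max(0))
E
```

```text
side 175 [-0.06  -0.054 -0.048 -0.043 -0.038 -0.032 -0.027] [ 0.015127    0.02408023 -0.01772287]
wrist 3051 [-0.025 -0.025 -0.024 -0.024 -0.023 -0.023 -0.022 -0.021] [ 0.01472654  0.02192966 -0.01940078]
```

{"method": "send_rows", "body": {"deltas": [[0,0,0,0,0,0],[0,0,0,0,0,0],[0,0,0,0,0,0],[0,0,0,0,0,0],[0,0,0,0,0,0],[0,0,0,0,0,0],[0,0,0.2,0,0,0],[0,0,0.2,0,0,0],[0,0,0.2,0,0,0],[0,0,0.2,0,0,0]], "grip": 34}}

```text
time_s: 5.5
tcp_pos: [0.3998, 0.3788, 0.0048]
tcp_rot: [0.83, 0.558, -0.0, 0.0]
ft_force: [0.5, -0.4, -0.1]
opening: 0.396
grip_force: 0.0
```

No contact at reported z = 0.005, so the true tool is about 40 mm higher than reported. I'm continuing down slowly.

{"method": "send_rows", "body": {"deltas": [[0,0,0.15,0,0,0],[0,0,0.15,0,0,0],[0,0,0.15,0,0,0],[0,0,0.1,0,0,0],[0,0,0.1,0,0,0],[0,0,0,0,0,0],[0,0,0,0,0,0],[0,0,0,0,0,0],[0,0,0,0,0,0],[0,0,0,0,0,0]]}}

```text
time_s: 6.5
tcp_pos: [0.3999, 0.379, -0.0108]
tcp_rot: [0.83, 0.558, 0.0, -0.0]
ft_force: [-0.0, -0.3, 0.4]
opening: 0.398
grip_force: 0.0
```

```bash
python3 - <<'E'
from h import *
to(.4,.377,-.015,-22)
o=r.get_obs(); p=np.array(o['tcp_pos']); M=R.from_quat(o['tcp_rot']).as_matrix()
W=cloud(snap('wrist','w4')).reshape(-1,3); T=(W-p)@M
q=W[(abs(T[:,0])<.013)&(abs(T[:,1])<.04)&(abs(T[:,1])>.016)&(W[:,2]>.004)]; print(len(q),np.sort(q[:,2])[:200:20].round(3))
E
```

```text
t 6.5 tcp [ 0.3999  0.379  -0.0108] psi -22.2 tilt 0.01 open 34.0 gf 0.0 ft [-0.  -0.3  0.4]
present frame shares [-0.07  0.03  0.17]
turn share -0.004 then shares [-0.07  0.03  0.17]
9486 [0.005 0.008 0.009 0.01  0.011 0.011 0.012 0.012 0.013 0.013]
```

View pics/w4.png

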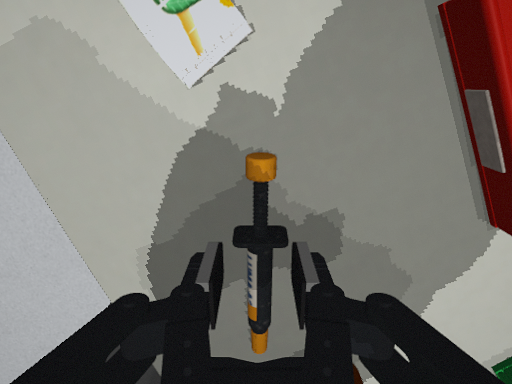

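The pads at (210,285) and (310,285) now straddle the barrel below the flange at (260,236). Closing.

{"method": "send_rows", "body": {"deltas": [[-0.05,0,0.1,0,0,0],[0,0,0,0,0,0],[0,0,0,0,0,0],[0,0,0,0,0,0],[0,0,0,0,0,0],[0,0,0,0,0,0],[0,0,0,0,0,0],[0,0,0,0,0,0],[0,0,0,0,0,0],[0,0,0,0,0,0]], "grip": 0}}

```text
time_s: 7.55
tcp_pos: [0.3994, 0.3778, -0.0134]
tcp_rot: [0.83, 0.558, 0.0, 0.0]
ft_force: [0.7, 0.3, 0.2]
opening: 0.133
grip_force: 30.4
```

Gripped at 11.4 mm. Lifting and swinging to the tray.

{"method": "send_rows", "body": {"deltas": [[0,0,-0.9,0,0,0],[0,0,-0.9,0,0,0],[0,0,-0.9,0,0,0],[0,0,-0.9,0,0,0],[0,0,-0.9,0,0,0],[0,0,0,0,0,-0.16],[0,0,0,0,0,-0.16],[0,0,0,0,0,0],[0,0,0,0,0,0],[0,0,0,0,0,0]]}}

```text
time_s: 8.55
tcp_pos: [0.3994, 0.3776, 0.099]
tcp_rot: [0.755, 0.656, -0.0, 0.0]
ft_force: [0.6, 0.8, -0.8]
opening: 0.125
grip_force: 30.4
```

```bash
python3 - <<'E'
from h import *
to(.599,.0747,.09,-7.7)
E
```

```text
t 8.55 tcp [0.3994 0.3776 0.099 ] psi -8.0 tilt 0.02 open 10.6 gf 30.36593828641344 ft [ 0.6  0.8 -0.8]
present frame shares [-10.89   9.59   0.36]
turn share -0.006 then shares [-10.94   9.54   0.36]
```

{"method": "send_rows", "body": {"deltas": [[-0.9,0.8,0,0,0,0],[-0.9,0.8,0,0,0,0],[-0.9,0.8,0,0,0,0],[-0.9,0.8,0,0,0,0],[-0.9,0.8,0,0,0,0],[-0.9,0.8,0,0,0,0],[-0.9,0.8,0,0,0,0],[-0.9,0.8,0,0,0,0],[-0.9,0.8,0,0,0,0],[-0.9,0.8,0,0,0,0]]}}

```text
time_s: 9.55
tcp_pos: [0.5676, 0.1267, 0.099]
tcp_rot: [0.754, 0.657, -0.0, -0.0]
ft_force: [0.1, 1.1, 0.8]
opening: 0.127
grip_force: 30.4
```

{"method": "send_rows", "body": {"deltas": [[-0.94,0.77,0,0,0,0],[-0.95,0.77,0,0,0,0],[0,0,0,0,0,0],[0,0,0,0,0,0],[0,0,0,0,0,0],[0,0,0,0,0,0],[0,0,0,0,0,0],[0,0,0,0,0,0],[0,0,0,0,0,0],[0,0,0,0,0,0]]}}

```text
time_s: 10.55
tcp_pos: [0.5988, 0.0758, 0.0992]
tcp_rot: [0.753, 0.657, 0.0, 0.0]
ft_force: [0.6, 0.0, -0.2]
opening: 0.136
grip_force: 30.4
```

```bash
python3 - <<'E'
from h import *
W=cloud(snap('wrist','w5')).reshape(-1,3)
P=W[(W[:,0]>.48)&(W[:,0]<.67)&(W[:,1]>-.01)&(W[:,1]<.163)&(W[:,2]>.024)&(W[:,2]<.04)]
q=cv2.minAreaRect((P[:,:2]*1000).astype(np.float32)); print(len(P),q)
to(.599,.0747,-.008,-7.7)
E
```

```text
4703 ((576.7837524414062, 78.94154357910156), (138.21200561523438, 125.670166015625), 82.52159881591797)
t 10.6 tcp [0.5988 0.0757 0.0992] psi -7.8 tilt 0.0 open 11.1 gf 30.36268509691581 ft [0.7 0.3 0. ]
present frame shares [-0.04  0.01  4.29]
turn share -0.002 then shares [-0.04  0.01  4.29]
```

View pics/w5.png

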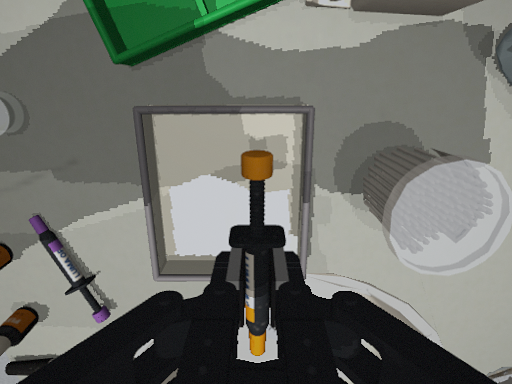

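The syringe is held straight over the tray (rim from (135,107) to (313,280)). Descending.

{"method": "send_rows", "body": {"deltas": [[0,0.1,0.6,0,0,0],[0,0,0.7,0,0,0],[0,0,0.7,0,0,0],[0,0,0.7,0,0,0],[0,0,0.7,0,0,0],[0,0,0.4,0,0,0],[0,0,0.3,0,0,0],[0,0,0.2,0,0,0],[0,0,0,0,0,0],[0,0,0,0,0,0]]}}

```text
time_s: 11.6
tcp_pos: [0.6016, 0.0754, -0.0079]
tcp_rot: [0.753, 0.657, 0.0, 0.0]
ft_force: [-1.3, -0.1, -0.7]
opening: 0.128
grip_force: 30.4
```

{"method": "send_rows", "body": {"deltas": [[0,0,0,0,0,0],[0,0,0,0,0,0],[0,0,0,0,0,0],[0,0,0,0,0,0],[0,0,0,0,0,0],[0,0,-0.5,0,0,0],[0,0,-0.8,0,0,0],[0,0,-0.8,0,0,0],[0,0,-0.9,0,0,0],[0,0,-0.9,0,0,0]], "grip": 24}}

```text
time_s: 12.6
tcp_pos: [0.6013, 0.0753, 0.0909]
tcp_rot: [0.754, 0.657, 0.0, 0.0]
ft_force: [0.2, -0.1, -0.5]
opening: 0.281
grip_force: 0.0
```

```bash
python3 - <<'E'
from h import *
W=cloud(snap('wrist','w6')).reshape(-1,3)
P=W[(W[:,0]>.55)&(W[:,0]<.63)&(W[:,1]>.018)&(W[:,1]<.14)&(W[:,2]>.009)&(W[:,2]<.026)]
q=cv2.minAreaRect((P[:,:2]*1000).astype(np.float32)); print(len(P),q,P[:,2].max())
to(.422,.0245,.06,18.4)
E
```

```text
2026 ((610.7527465820312, 74.75859832763672), (112.05924987792969, 38.51415252685547), 89.8601303100586) 0.0250205208239095
t 12.65 tcp [0.603  0.0754 0.0945] psi -7.8 tilt 0.27 open 24.2 gf 0.0 ft [3.  0.2 5.1]
present frame shares [-3.   -6.9   1.34]
turn share -0.582 then shares [ 0.35 -7.52  1.34]
```

```bash
python3 - <<'E'
from h import *
to(.422,.0245,.06,18.4)
c=snap('scene','sc6'); to(.422,.0245,.06,18.4)
a=cv2.imread('pics/w6.png'); cv2.imwrite('pics/m6.png',np.hstack([cv2.resize(a,(400,300)),cv2.resize(c['frame'][:,:,::-1],(400,300))]))
E
```

```text
t 12.65 tcp [0.603  0.0754 0.0945] psi -7.8 tilt 0.27 open 24.2 gf 0.0 ft [3.  0.2 5.1]
present frame shares [-3.   -6.9   1.34]
turn share -0.582 then shares [ 0.35 -7.52  1.34]
t 12.7 tcp [0.6029 0.0755 0.0928] psi -7.8 tilt 0.27 open 23.8 gf 0.0 ft [ 0.4 -0.9  0.6]
present frame shares [-3.   -6.9   1.28]
turn share -0.582 then shares [ 0.35 -7.51  1.28]
```

View pics/m6.png

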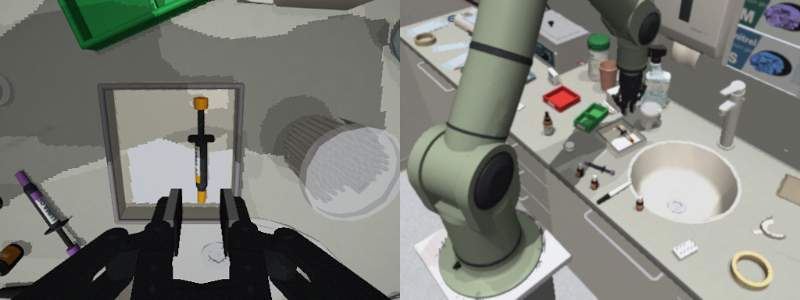

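The orange syringe lies lengthwise in the tray (200,150 in the left half). The force blip was only the stop after the lift. Next is the purple one.

{"method": "send_rows", "body": {"deltas": [[0,0,0,0,0,-0.15],[0,0,0,0,0,-0.15],[0,0,0,0,0,-0.14],[0,0,0,0,0,-0.14],[0,-0.9,0,0,0,0],[0,-0.9,0,0,0,0],[0,-0.9,0,0,0,0],[0,-0.9,0,0,0,0],[0,-0.9,0,0,0,0],[0,-0.9,0,0,0,0]], "grip": 34}}

```text
time_s: 13.7
tcp_pos: [0.4722, 0.0326, 0.0894]
tcp_rot: [0.586, 0.811, 0.0, 0.0]
ft_force: [0.8, 0.2, -0.4]
opening: 0.399
grip_force: 0.0
```

{"method": "send_rows", "body": {"deltas": [[0.1,-0.7,0.3,0,0,0],[0.1,-0.7,0.3,0,0,0],[0.1,-0.7,0.3,0,0,0],[0,0,0,0,0,0],[0,0,0,0,0,0],[0,0,0,0,0,0],[0,0,0,0,0,0],[0,0,0,0,0,0],[0,0,0,0,0,0],[0,0,0,0,0,0]]}}

```text
time_s: 14.7
tcp_pos: [0.421, 0.0236, 0.0667]
tcp_rot: [0.586, 0.811, 0.0, 0.0]
ft_force: [-0.8, -0.1, -0.4]
opening: 0.394
grip_force: 0.0
```

```bash
python3 - <<'E'
from h import *
for n in('w5','w6','w7'):
    if n=='w7': snap('wrist','w7')
    W=cloud(load(n)).reshape(-1,3)
    P=W[(W[:,0]>.385)&(W[:,0]<.47)&(W[:,1]>-.04)&(W[:,1]<.09)&(W[:,2]>.005)&(W[:,2]<.026)]
    q=cv2.minAreaRect((P[:,:2]*1000).astype(np.float32));e=np.linalg.svd(P[:,:2]-P[:,:2].mean(0),full_matrices=0)[2][0]; print(n,len(P),np.round(q[0],1),np.round(q[1],1),np.degrees(np.arctan(e[1]/e[0])).round(1))
to(.422,.0245,-.013,18.4)
E
```

```text
w5 1745 [421.3  23.5] [ 26.3 111.5] -71.5
w6 1802 [421.2  24.7] [ 26.1 109.8] -71.6
w7 2503 [420.5  23.9] [ 25.6 112.2] -71.5
t 14.75 tcp [0.421  0.0236 0.0667] psi 18.3 tilt 0.0 open 33.8 gf 0.0 ft [-0.9 -0.4  0.3]
present frame shares [0.02 0.05 3.19]
turn share -0.002 then shares [0.02 0.05 3.19]
```

View pics/w7.png

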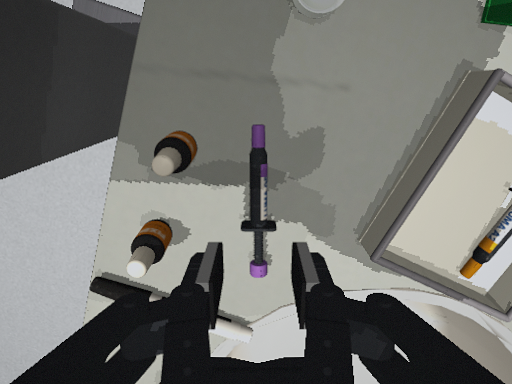

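The purple syringe is centred at (258,200) and aligned. The bottles on the left are clear of the fingers. Descending and gripping.

{"method": "send_rows", "body": {"deltas": [[0,0,0.6,0,0,0],[0,0,0.6,0,0,0],[0,0,0.6,0,0,0],[0,0,0.6,0,0,0],[0,0,0.4,0,0,0],[0,0,0.2,0,0,0],[0,0,0.2,0,0,0],[0,0,0,0,0,0],[0,0,0,0,0,0],[0,0,0,0,0,0]]}}

```text
time_s: 15.75
tcp_pos: [0.4212, 0.0236, -0.013]
tcp_rot: [0.586, 0.811, 0.0, 0.0]
ft_force: [-0.1, -0.9, -0.4]
opening: 0.397
grip_force: 0.0
```

{"method": "send_rows", "body": {"deltas": [[0,0,0,0,0,0],[0,0,0,0,0,0],[0,0,0,0,0,0],[0,0,0,0,0,0],[0,0,0,0,0,0],[0,0,-0.6,0,0,0],[0,0,-0.9,0,0,0],[0,0,-0.9,0,0,0],[0,0,-0.9,0,0,0],[0,0,-0.9,0,0,0]], "grip": 0}}

```text
time_s: 16.75
tcp_pos: [0.4207, 0.0235, 0.0926]
tcp_rot: [0.586, 0.811, -0.0, -0.0]
ft_force: [-0.1, 0.7, 0.4]
opening: 0.127
grip_force: 30.0
```

```bash
python3 - <<'E'
from h import *
to(.552,.0825,.09,-7.6)
E
```

```text
t 16.75 tcp [0.4207 0.0235 0.0926] psi 18.3 tilt 0.01 open 10.8 gf 30.003107793163508 ft [-0.1  0.7  0.4]
present frame shares [0.59 5.73 0.1 ]
turn share 0.576 then shares [3.03 4.89 0.1 ]
```

{"method": "send_rows", "body": {"deltas": [[0,0,0,0,0,0.15],[0,0,0,0,0,0.15],[0,0,0,0,0,0.14],[0,0,0,0,0,0.136],[0.5,0.8,0,0,0,0],[0.5,0.8,0,0,0,0],[0.5,0.8,0,0,0,0],[0.5,0.8,0,0,0,0],[0.5,0.8,0,0,0,0],[0.5,0.8,0,0,0,0]]}}

```text
time_s: 17.75
tcp_pos: [0.5504, 0.0825, 0.0916]
tcp_rot: [0.752, 0.659, -0.0, -0.0]
ft_force: [-0.4, 0.0, -0.1]
opening: 0.124
grip_force: 30.0
```

{"method": "send_rows", "body": {"deltas": [[0,0.1,0,0,0,0],[0,0,0.4,0,0,0],[0,0,0.6,0,0,0],[0,0,0.6,0,0,0],[0,0,0.6,0,0,0],[0,0,0.6,0,0,0],[0,0,0.4,0,0,0],[0,0,0,0,0,0],[0,0,0,0,0,0],[0,0,0,0,0,0]]}}

```text
time_s: 18.75
tcp_pos: [0.5527, 0.0817, 0.0122]
tcp_rot: [0.752, 0.659, 0.0, 0.0]
ft_force: [-0.1, 0.4, -0.3]
opening: 0.128
grip_force: 30.0
```

```bash
python3 - <<'E'
from h import *
to(.552,.0825,-.0085,-7.6); snap('wrist','w8')
E
```

```text
t 18.75 tcp [0.5527 0.0817 0.0122] psi -7.6 tilt 0.05 open 11.0 gf 30.00141028489452 ft [-0.1  0.4 -0.3]
present frame shares [ 0.03 -0.03  0.83]
turn share -0.0 then shares [ 0.03 -0.03  0.83]
```

View pics/w8.png

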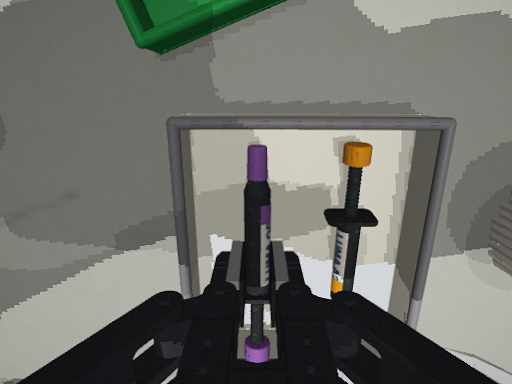

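Purple (257,250) is over the floor beside the orange one (350,215) with room on both sides. Lowering and releasing.

{"method": "send_rows", "body": {"deltas": [[0,0,0.3,0,0,0],[0,0,0.3,0,0,0],[0,0,0.2,0,0,0],[0,0,0,0,0,0],[0,0,0,0,0,0],[0,0,0,0,0,0],[0,0,0,0,0,0],[0,0,0,0,0,0],[0,0,0,0,0,0],[0,0,0,0,0,0]]}}

```text
time_s: 19.8
tcp_pos: [0.5522, 0.0817, -0.0084]
tcp_rot: [0.752, 0.659, -0.0, -0.0]
ft_force: [0.2, 0.7, -0.8]
opening: 0.128
grip_force: 30.1
```

{"method": "send_rows", "body": {"deltas": [[0,0,0,0,0,0],[0,0,0,0,0,0],[0,0,0,0,0,0],[0,0,0,0,0,0],[0,0,-0.5,0,0,0],[0,0,-0.8,0,0,0],[0,0,-0.9,0,0,0],[0,0,-0.9,0,0,0],[0,0,-0.9,0,0,0],[0,0,-0.9,0,0,0]], "grip": 24}}

```text
time_s: 20.8
tcp_pos: [0.5522, 0.0816, 0.116]
tcp_rot: [0.753, 0.659, 0.0, 0.0]
ft_force: [1.1, -0.0, 0.1]
opening: 0.279
grip_force: 0.0
```

```bash
python3 - <<'E'
from h import *
to(.408,.285,.16,-7.6)
W=cloud(load('w1')).reshape(-1,3)
for b in((.06,.064),(.06,.08),(.085,.11)):
  P=W[(W[:,0]>.37)&(W[:,0]<.45)&(W[:,1]>.25)&(W[:,1]<.33)&(W[:,2]>b[0])&(W[:,2]<b[1])];print(b,len(P),P.min(0).round(3),P.max(0).round(3),P.mean(0).round(3))
E
```

```text
t 20.8 tcp [0.5522 0.0816 0.116 ] psi -7.6 tilt 0.03 open 23.9 gf 0.0 ft [ 1.1 -0.   0.1]
present frame shares [ 7.3  -6.8  -1.76]
turn share -0.0 then shares [ 7.3  -6.79 -1.76]
(0.06, 0.064) 96 [0.396 0.279 0.06 ] [0.412 0.299 0.064] [0.403 0.292 0.061]
(0.06, 0.08) 278 [0.396 0.278 0.06 ] [0.412 0.299 0.08 ] [0.404 0.291 0.069]
(0.085, 0.11) 27 [0.404 0.282 0.086] [0.407 0.289 0.099] [0.405 0.286 0.094]
```

{"method": "send_rows", "body": {"deltas": [[0,0,-0.7,0,0,0],[0.9,-0.85,0,0,0,0],[0.9,-0.85,0,0,0,0],[0.9,-0.85,0,0,0,0],[0.9,-0.85,0,0,0,0],[0.9,-0.85,0,0,0,0],[0.9,-0.85,0,0,0,0],[0.95,-0.85,0,0,0,0],[0.95,-0.85,0,0,0,0],[0,0,0,0,0,0]], "grip": 60}}

```text
time_s: 21.8
tcp_pos: [0.4056, 0.2886, 0.1324]
tcp_rot: [0.751, 0.661, 0.0, -0.001]
ft_force: [0.4, -0.9, 1.0]
opening: 0.704
grip_force: 0.0
```

```bash
python3 - <<'E'
from h import *
W=cloud(snap('wrist','w9')).reshape(-1,3)
def circ(P):
    A=np.c_[2*P[:,:2],np.ones(len(P))]; s=np.linalg.lstsq(A,(P[:,:2]**2).sum(1),rcond=None)[0]; return s[:2].round(4),np.sqrt(s[2]+s[:2]@s[:2]).round(4)
for b in((.01,.06),(.066,.076),(.08,.11)):
  P=W[(W[:,0]>.37)&(W[:,0]<.45)&(W[:,1]>.25)&(W[:,1]<.33)&(W[:,2]>b[0])&(W[:,2]<b[1])];print(b,len(P),P.min(0).round(3),P.max(0).round(3),P.mean(0).round(3), circ(P))
to(.408,.284,.022,-7.6)
E
```

```text
(0.01, 0.06) 779 [0.394 0.273 0.01 ] [0.427 0.301 0.06 ] [0.411 0.296 0.043] (array([0.4101, 0.2848]), np.float64(0.0156))
(0.066, 0.076) 202 [0.399 0.276 0.066] [0.422 0.296 0.076] [0.411 0.291 0.072] (array([0.4101, 0.2843]), np.float64(0.0108))
(0.08, 0.11) 414 [0.404 0.277 0.08 ] [0.417 0.291 0.103] [0.41  0.286 0.095] (array([0.4104, 0.285 ]), np.float64(0.0048))
t 21.85 tcp [0.4069 0.2867 0.1324] psi -7.4 tilt 0.05 open 60.3 gf 0.0 ft [ 0.8 -1.5  0.3]
present frame shares [-0.1   0.06  4.42]
turn share 0.004 then shares [-0.1   0.06  4.42]
```

View pics/w9.png

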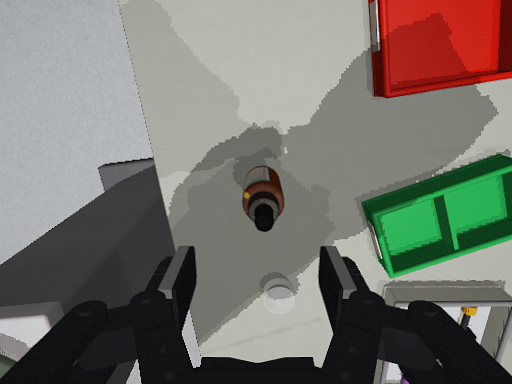

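The bottle is at (263,205) in the picture and fits a circle centred at (0.410, 0.285). Before descending over its tall top I'll check the palm clearance.

```bash
python3 - <<'E'
from h import *
o=r.get_obs(); p=np.array(o['tcp_pos']); M=R.from_quat(o['tcp_rot']).as_matrix()
W=cloud(load('w9'))
for u,v in((258,362),(258,372),(258,380),(220,372),(178,250),(170,262),(178,300),(334,250),(340,300),(150,345)): print((u,v),((W[v,u]-p)@M).round(3))
to(.4101,.2847,.06,-7.6)
E
```

```text
(258, 362) [-0.222  0.001  0.132]
(258, 372) [ 0.013 -0.    -0.095]
(258, 380) [ 0.012 -0.    -0.097]
(220, 372) [ 0.012 -0.01  -0.095]
(178, 250) [ 0.013 -0.036 -0.03 ]
(170, 262) [ 0.01  -0.039 -0.034]
(178, 300) [ 0.007 -0.03  -0.057]
(334, 250) [ 0.013  0.034 -0.03 ]
(340, 300) [ 0.008  0.03  -0.059]
(150, 345) [ 0.019 -0.029 -0.092]
t 21.85 tcp [0.4069 0.2867 0.1324] psi -7.4 tilt 0.05 open 60.3 gf 0.0 ft [ 0.8 -1.5  0.3]
present frame shares [-0.06  0.14  2.9 ]
turn share 0.004 then shares [-0.06  0.14  2.9 ]
```

The palm sits 73 mm behind the tips, as specified. So reported z is simply about 41 mm too low, and the bulb clears the palm.

{"method": "send_rows", "body": {"deltas": [[-0.06,0.14,0,0,0,0],[0,0,0.6,0,0,0],[0,0,0.7,0,0,0],[0,0,0.7,0,0,0],[0,0,0.7,0,0,0],[0,0,0.6,0,0,0],[0,0,0.5,0,0,0],[0,0,0.4,0,0,0],[0,0,0.2,0,0,0],[0,0,0,0,0,0]]}}

```text
time_s: 22.85
tcp_pos: [0.4112, 0.2828, 0.0213]
tcp_rot: [0.753, 0.659, -0.0, 0.0]
ft_force: [0.2, -0.5, 0.3]
opening: 0.705
grip_force: 0.0
```

```bash
python3 - <<'E'
from h import *
to(.4101,.2847,.021,-7.6)
W=cloud(snap('wrist','w10')).reshape(-1,3)
o=r.get_obs(); p=np.array(o['tcp_pos']); M=R.from_quat(o['tcp_rot']).as_matrix(); T=(W-p)@M
q=W[(abs(T[:,0])<.013)&(abs(T[:,1])<.05)&(abs(T[:,1])>.026)&(W[:,2]>.01)]; print('tips z',np.sort(q[:,2])[:100:20].round(3))
E
```

```text
t 22.85 tcp [0.4112 0.2828 0.0213] psi -7.6 tilt 0.04 open 60.2 gf 0.0 ft [ 0.2 -0.5  0.3]
present frame shares [ 0.07 -0.05  0.01]
turn share -0.001 then shares [ 0.07 -0.05  0.01]
tips z [0.042 0.043 0.044 0.045 0.045]
```

{"method": "send_rows", "body": {"deltas": [[0.05,-0.05,0,0,0,0],[0,0,0,0,0,0],[0,0,0,0,0,0],[0,0,0,0,0,0],[0,0,0,0,0,0],[0,0,0,0,0,0],[0,0,0,0,0,0],[0,0,-0.3,0,0,0],[0,0,-0.5,0,0,0],[0,0,-0.3,0,0,0]], "grip": 0, "force": 40}}

```text
time_s: 23.9
tcp_pos: [0.4104, 0.2848, 0.0506]
tcp_rot: [0.752, 0.659, 0.001, 0.0]
ft_force: [-0.0, 0.3, -1.3]
opening: 0.359
grip_force: 39.8
```

{"method": "send_rows", "body": {"deltas": [[0,0,-0.5,0,0,0],[0,0,-0.7,0,0,0],[0,0,-0.7,0,0,0],[0,0,-0.4,0,0,0],[0,0,0,0,0,0],[0,0,0,0,0,0],[0,0,0,0,0,0],[0,0,0,0,0,0],[0,0,0,0,0,0],[0,0,0,0,0,0]]}}

```text
time_s: 24.9
tcp_pos: [0.41, 0.2844, 0.1064]
tcp_rot: [0.752, 0.659, -0.0, 0.0]
ft_force: [0.1, 0.0, -0.2]
opening: 0.362
grip_force: 39.8
```

```bash
python3 - <<'E'
from h import *
to(.5434,.2262,.106,-7.6)
W=cloud(load('scene0')).reshape(-1,3)
P=W[(W[:,0]>.62)&(W[:,0]<.72)&(W[:,1]>.15)&(W[:,1]<.32)&(W[:,2]>.035)&(W[:,2]<.3)]
print(P.min(0).round(3),P.max(0).round(3))
W=cloud(snap('side','s11')).reshape(-1,3)
P=W[(abs(W[:,0]-.41)<.03)&(abs(W[:,1]-.285)<.03)&(W[:,2]>.02)&(W[:,2]<.11)];print(P.min(0).round(3),P.max(0).round(3))
E
```

```text
t 24.9 tcp [0.41   0.2844 0.1064] psi -7.6 tilt 0.03 open 30.9 gf 39.815817615017295 ft [ 0.1  0.  -0.2]
present frame shares [-1.6   5.6   0.01]
turn share -0.0 then shares [-1.6   5.6   0.01]
[0.636 0.186 0.035] [0.72  0.276 0.062]
[0.394 0.285 0.085] [0.425 0.303 0.11 ]
```

Held at 31 mm and lifted 85 mm. Moving to the near cell.

{"method": "send_rows", "body": {"deltas": [[-0.1,0.3,0,0,0,0],[-0.2,0.7,0,0,0,0],[-0.2,0.7,0,0,0,0],[-0.2,0.7,0,0,0,0],[-0.2,0.7,0,0,0,0],[-0.2,0.7,0,0,0,0],[-0.2,0.7,0,0,0,0],[-0.2,0.7,0,0,0,0],[-0.1,0.4,0,0,0,0],[0,0,0,0,0,0]]}}

```text
time_s: 25.95
tcp_pos: [0.5447, 0.2253, 0.1065]
tcp_rot: [0.753, 0.658, 0.0, 0.0]
ft_force: [-0.3, 0.2, -0.8]
opening: 0.364
grip_force: 39.8
```

```bash
python3 - <<'E'
from h import *
to(.5434,.2262,.0265,-7.6)
snap('wrist','w12')
W=cloud(load('w12')).reshape(-1,3)
P=W[(W[:,0]>.48)&(W[:,0]<.65)&(W[:,1]>.17)&(W[:,1]<.31)&(W[:,2]>.024)&(W[:,2]<.038)]
print(len(P),cv2.minAreaRect((P[:,:2]*1000).astype(np.float32)))
E
```

```text
t 25.95 tcp [0.5447 0.2253 0.1065] psi -7.7 tilt 0.03 open 31.1 gf 39.827517718076706 ft [-0.3  0.2 -0.8]
present frame shares [ 0.03 -0.06  3.2 ]
turn share -0.002 then shares [ 0.03 -0.06  3.2 ]
4062 ((575.7675170898438, 233.81063842773438), (136.23593139648438, 71.7771987915039), 13.653887748718262)
```

View pics/w12.png

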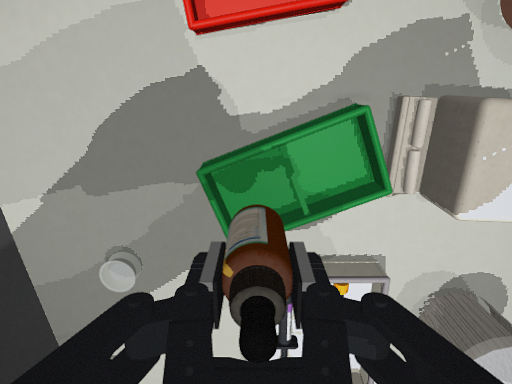

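The bottle hangs upright over the near cell (caddy centre measured at (0.576, 0.234)). Lowering, releasing and lifting.

{"method": "send_rows", "body": {"deltas": [[0.03,-0.03,0.3,0,0,0],[0,0,0.5,0,0,0],[0,0,0.5,0,0,0],[0,0,0.5,0,0,0],[0,0,0.4,0,0,0],[0,0,0.3,0,0,0],[0,0,0.3,0,0,0],[0,0,0.2,0,0,0],[0,0,0.2,0,0,0],[0,0,0,0,0,0]]}}

```text
time_s: 27.0
tcp_pos: [0.5431, 0.2273, 0.0266]
tcp_rot: [0.752, 0.659, 0.0, -0.0]
ft_force: [0.2, 0.2, -1.2]
opening: 0.362
grip_force: 39.8
```

{"method": "send_rows", "body": {"deltas": [[0,0,0,0,0,0],[0,0,0,0,0,0],[0,0,0,0,0,0],[0,0,0,0,0,0],[0,0,0,0,0,0],[0,0,-0.4,0,0,0],[0,0,-0.7,0,0,0],[0,0,-0.9,0,0,0],[0,0,-0.9,0,0,0],[0,0,-0.9,0,0,0]], "grip": 50}}

```text
time_s: 28.0
tcp_pos: [0.543, 0.2272, 0.1233]
tcp_rot: [0.752, 0.659, 0.0, 0.0]
ft_force: [0.6, 0.3, 0.1]
opening: 0.585
grip_force: 0.0
```

```bash
python3 - <<'E'
from h import *
to(.400,-.176,.10,-7.6)
E
```

```text
t 28.0 tcp [0.543  0.2272 0.1233] psi -7.6 tilt 0.03 open 50.0 gf 0.0 ft [0.6 0.3 0.1]
present frame shares [-16.74  -3.53   0.93]
turn share -0.0 then shares [-16.74  -3.54   0.93]
```

{"method": "send_rows", "body": {"deltas": [[-0.9,-0.2,0,0,0,0],[-0.9,-0.2,0,0,0,0],[-0.9,-0.2,0,0,0,0],[-0.9,-0.2,0,0,0,0],[-0.9,-0.2,0,0,0,0],[-0.9,-0.2,0,0,0,0],[-0.9,-0.2,0,0,0,0],[-0.9,-0.2,0,0,0,0],[-0.9,-0.2,0,0,0,0],[-0.9,-0.2,0,0,0,0]], "grip": 40}}

```text
time_s: 29.0
tcp_pos: [0.4634, 0.01, 0.1224]
tcp_rot: [0.752, 0.659, 0.0, 0.0]
ft_force: [0.2, -1.1, -0.2]
opening: 0.469
grip_force: 0.0
```

{"method": "send_rows", "body": {"deltas": [[-0.9,-0.2,0.1,0,0,0],[-0.9,-0.2,0.1,0,0,0],[-0.9,-0.2,0.1,0,0,0],[-0.9,-0.2,0.1,0,0,0],[-0.9,-0.2,0.1,0,0,0],[-0.9,-0.2,0.1,0,0,0],[-0.9,-0.2,0.1,0,0,0],[-0.7,-0.1,0.1,0,0,0],[0,0,0,0,0,0],[0,0,0,0,0,0]]}}

```text
time_s: 30.0
tcp_pos: [0.4034, -0.1578, 0.1021]
tcp_rot: [0.753, 0.658, 0.0, 0.0]
ft_force: [0.5, -0.4, -0.3]
opening: 0.468
grip_force: 0.0
```

```bash
cat >> h.py <<'E'
def circ(P):
    A=np.c_[2*P[:,:2],np.ones(len(P))]; s=np.linalg.lstsq(A,(P[:,:2]**2).sum(1),rcond=None)[0]; return s[:2].round(4),np.sqrt(s[2]+s[:2]@s[:2]).round(4)
E
python3 - <<'E'
from h import *
W=cloud(snap('wrist','w13')).reshape(-1,3)
for b in((.01,.035),(.042,.053),(.053,.058)):
  P=W[(W[:,0]>.37)&(W[:,0]<.43)&(W[:,1]>-.21)&(W[:,1]<-.14)&(W[:,2]>b[0])&(W[:,2]<b[1])];print(b,len(P),P.min(0).round(3),P.max(0).round(3),P.mean(0).round(3),circ(P))
to(.400,-.176,.021,-7.6)
E
```

```text
(0.01, 0.035) 538 [ 0.391 -0.186  0.01 ] [ 0.414 -0.165  0.035] [ 0.403 -0.17   0.027] (array([ 0.4022, -0.1752]), np.float64(0.0096))
(0.042, 0.053) 136 [ 0.396 -0.178  0.042] [ 0.408 -0.168  0.053] [ 0.403 -0.171  0.048] (array([ 0.4018, -0.175 ]), np.float64(0.0059))
(0.053, 0.058) 195 [ 0.396 -0.181  0.053] [ 0.408 -0.17   0.057] [ 0.402 -0.175  0.054] (array([ 0.4017, -0.1753]), np.float64(0.0042))
t 30.05 tcp [ 0.4036 -0.1573  0.1021] psi -7.6 tilt 0.03 open 40.2 gf 0.0 ft [-1.   0.5 -0.6]
present frame shares [-0.76 -0.05  3.24]
turn share 0.0 then shares [-0.76 -0.05  3.24]
```

View pics/w13.png

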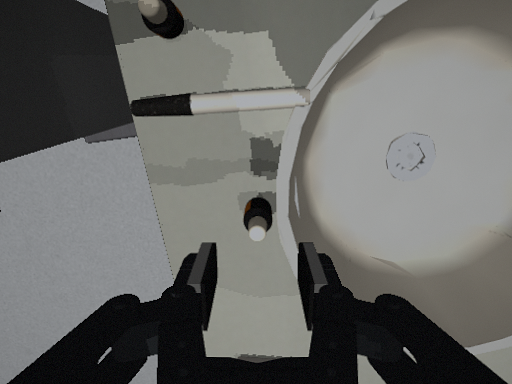

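The farthest bond bottle stands at (257,218), at (0.402, -0.175). I'll grip its cap.

{"method": "send_rows", "body": {"deltas": [[-0.7,0,0,0,0,0],[0,0,0.6,0,0,0],[0,0,0.6,0,0,0],[0,0,0.6,0,0,0],[0,0,0.6,0,0,0],[0,0,0.5,0,0,0],[0,0,0.3,0,0,0],[0,0,0,0,0,0],[0,0,0,0,0,0],[0,0,0,0,0,0]]}}

```text
time_s: 31.05
tcp_pos: [0.4014, -0.175, 0.0222]
tcp_rot: [0.752, 0.659, 0.0, 0.0]
ft_force: [0.1, 0.8, -0.2]
opening: 0.47
grip_force: 0.0
```

```bash
python3 - <<'E'
from h import *
to(.402,-.1752,.0205,-7.6)
E
```

```text
t 31.05 tcp [ 0.4014 -0.175   0.0222] psi -7.6 tilt 0.05 open 40.1 gf 0.0 ft [ 0.1  0.8 -0.2]
present frame shares [-0.    0.03  0.07]
turn share 0.0 then shares [-0.    0.03  0.07]
```

{"method": "send_rows", "body": {"deltas": [[0,0,0.05,0,0,0],[0,0,0,0,0,0],[0,0,0,0,0,0],[0,0,0,0,0,0],[0,0,0,0,0,0],[0,0,0,0,0,0],[0,0,0,0,0,0],[0,0,0,0,0,0],[0,0,-0.3,0,0,0],[0,0,-0.5,0,0,0]], "grip": 0, "force": 30}}

```text
time_s: 32.05
tcp_pos: [0.4003, -0.1749, 0.0405]
tcp_rot: [0.753, 0.659, -0.0, -0.001]
ft_force: [-0.3, 0.4, 0.4]
opening: 0.137
grip_force: 29.4
```

{"method": "send_rows", "body": {"deltas": [[0,0,-0.7,0,0,0],[0,0,-0.8,0,0,0],[0,0,-0.8,0,0,0],[0,0,-0.8,0,0,0],[0,0,-0.8,0,0,0],[0,0,-0.5,0,0,0],[0,0,0,0,0,0],[0,0,0,0,0,0],[0,0,0,0,0,0],[0,0,0,0,0,0]]}}

```text
time_s: 33.05
tcp_pos: [0.4006, -0.175, 0.1499]
tcp_rot: [0.752, 0.659, -0.0, -0.0]
ft_force: [-0.9, -0.4, -0.6]
opening: 0.137
grip_force: 29.4
```

```bash
python3 - <<'E'
from h import *
snap('wrist','w14')
to(.6074,.2415,.14,-76.3)
E
```

```text
t 33.1 tcp [ 0.4006 -0.175   0.1499] psi -7.6 tilt 0.06 open 11.6 gf 29.36934911401364 ft [-0.   0.6 -1. ]
present frame shares [17.61  5.99  0.39]
turn share 1.527 then shares [ 11.98 -14.23   0.39]
```

View pics/w14.png

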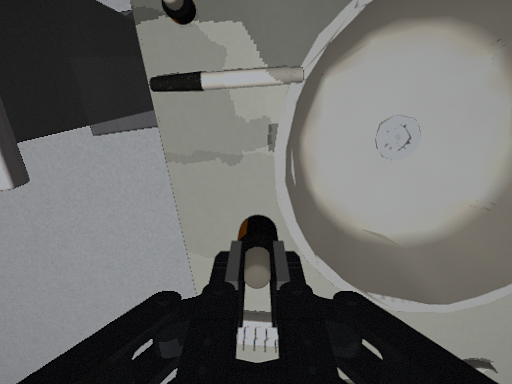

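The bottle hangs upright by its cap (257,260). That was picture 14 of 14, so from here on I check by numbers. Turning, then travelling to the far cell.

{"method": "send_rows", "body": {"deltas": [[0,0,0,0,0,0.15],[0,0,0,0,0,0.15],[0,0,0,0,0,0.15],[0,0,0,0,0,0.15],[0,0,0,0,0,0.15],[0,0,0,0,0,0.15],[0,0,0,0,0,0.15],[0,0,0,0,0,0.15],[0,0,0,0,0,0.17],[0,0,0,0,0,0.157]]}}

```text
time_s: 34.1
tcp_pos: [0.4007, -0.1751, 0.1501]
tcp_rot: [0.993, 0.116, -0.0, 0.0]
ft_force: [0.9, -0.1, 0.2]
opening: 0.137
grip_force: 29.3
```

{"method": "send_rows", "body": {"deltas": [[0.6,-0.7,0,0,0,0],[0.75,-0.9,0,0,0,0],[0.75,-0.9,0,0,0,0],[0.75,-0.9,0,0,0,0],[0.75,-0.9,0,0,0,0],[0.75,-0.9,0,0,0,0],[0.75,-0.9,0,0,0,0],[0.75,-0.9,0,0,0,0],[0.75,-0.9,0,0,0,0],[0.75,-0.9,0,0,0,0]]}}

```text
time_s: 35.1
tcp_pos: [0.5277, 0.0833, 0.15]
tcp_rot: [0.993, 0.119, -0.0, 0.0]
ft_force: [1.1, -0.4, -0.3]
opening: 0.142
grip_force: 29.4
```

```bash
python3 - <<'E'
from h import *
to(.6074,.2415,.14,-76.3)
E
```

```text
t 35.1 tcp [0.5277 0.0833 0.15  ] psi -76.3 tilt 0.05 open 12.2 gf 29.372113033812326 ft [ 1.1 -0.4 -0.3]
present frame shares [ 4.6  -5.39  0.39]
turn share -0.0 then shares [ 4.6  -5.39  0.39]
```

{"method": "send_rows", "body": {"deltas": [[0.7,-0.8,0,0,0,0],[0.7,-0.8,0,0,0,0],[0.7,-0.8,0,0,0,0],[0.7,-0.8,0,0,0,0],[0.7,-0.8,0,0,0,0],[0.6,-0.7,0,0,0,0],[0.5,-0.7,0,0,0,0],[0,0,0,0,0,0],[0,0,0,0,0,0],[0,0,0,0,0,0]]}}

```text
time_s: 36.1
tcp_pos: [0.6071, 0.2395, 0.1501]
tcp_rot: [0.993, 0.119, -0.0, 0.0]
ft_force: [0.8, -0.4, 0.4]
opening: 0.14
grip_force: 29.4
```

```bash
python3 - <<'E'
from h import *
to(.6074,.2415,.0265,-76.3)
Ws=[cloud(snap(n,n+'15')).reshape(-1,3) for n in('scene','side','wrist')]
for W in Ws:
  P=W[(abs(W[:,0]-.543)<.03)&(abs(W[:,1]-.227)<.03)&(W[:,2]>.04)&(W[:,2]<.112)]
  if len(P)>5:
    print('drop',len(P),P.min(0).round(3),P.max(0).round(3)); t=P[P[:,2]>.085]; print('  bulb',t.mean(0).round(3))
  P=W[(abs(W[:,0]-.6074)<.02)&(abs(W[:,1]-.2415)<.02)&(W[:,2]>.11)&(W[:,2]<.17)]
  if len(P)>5: print('bond',len(P),P.min(0).round(3),P.max(0).round(3))
P=np.vstack([W[(W[:,0]>.63)&(W[:,0]<.72)&(W[:,1]>.18)&(W[:,1]<.33)&(W[:,2]>.04)&(W[:,2]<.3)] for W in Ws[1:2]])
print('cube',P.min(0).round(3),P.max(0).round(3))
E
```

```text
t 36.1 tcp [0.6071 0.2395 0.1501] psi -76.4 tilt 0.05 open 11.9 gf 29.362253018110735 ft [ 0.8 -0.4  0.4]
present frame shares [ 0.04 -0.08  4.95]
turn share -0.002 then shares [ 0.04 -0.08  4.95]
drop 175 [0.522 0.203 0.041] [0.555 0.236 0.102]
  bulb [0.54  0.221 0.095]
bond 106 [0.592 0.223 0.125] [0.613 0.254 0.17 ]
drop 264 [0.525 0.218 0.04 ] [0.558 0.247 0.107]
  bulb [0.541 0.23  0.097]
bond 130 [0.593 0.236 0.131] [0.615 0.254 0.169]
drop 123 [0.537 0.22  0.097] [0.548 0.233 0.107]
  bulb [0.544 0.227 0.103]
bond 1152 [0.606 0.228 0.131] [0.619 0.251 0.17 ]
cube [0.632 0.197 0.04 ] [0.72  0.284 0.3  ]
```

{"method": "send_rows", "body": {"deltas": [[0.04,-0.04,0.4,0,0,0],[0,0,0.7,0,0,0],[0,0,0.7,0,0,0],[0,0,0.7,0,0,0],[0,0,0.7,0,0,0],[0,0,0.7,0,0,0],[0,0,0.5,0,0,0],[0,0,0.3,0,0,0],[0,0,0.2,0,0,0],[0,0,0,0,0,0]]}}

```text
time_s: 37.25
tcp_pos: [0.608, 0.2417, 0.0276]
tcp_rot: [0.993, 0.119, -0.0, 0.0]
ft_force: [0.3, -0.5, -1.1]
opening: 0.141
grip_force: 29.4
```

```bash
python3 - <<'E'
from h import *
to(.6074,.2415,.0255,-76.3)
E
```

```text
t 37.25 tcp [0.608  0.2417 0.0276] psi -76.3 tilt 0.02 open 12.0 gf 29.36497871303527 ft [ 0.3 -0.5 -1.1]
present frame shares [-0.02  0.    0.08]
turn share -0.0 then shares [-0.02  0.    0.08]
```

{"method": "send_rows", "body": {"deltas": [[0,0,0.08,0,0,0],[0,0,0,0,0,0],[0,0,0,0,0,0],[0,0,0,0,0,0],[0,0,0,0,0,0],[0,0,0,0,0,0],[0,0,0,0,0,0],[0,0,0,0,0,0],[0,0,0,0,0,0],[0,0,0,0,0,0]]}}

```text
time_s: 38.25
tcp_pos: [0.608, 0.2417, 0.0259]
tcp_rot: [0.993, 0.119, -0.0, 0.0]
ft_force: [-0.4, -0.0, 0.0]
opening: 0.141
grip_force: 29.4
```

{"method": "send_rows", "body": {"deltas": [[0,0,0,0,0,0],[0,0,0,0,0,0],[0,0,0,0,0,0],[0,0,0,0,0,0],[0,0,0,0,0,0],[0,0,-0.4,0,0,0],[0,0,-0.7,0,0,0],[0,0,-0.9,0,0,0],[0,0,-0.9,0,0,0],[0,0,-0.9,0,0,0]], "grip": 30}}

```text
time_s: 39.25
tcp_pos: [0.6083, 0.2417, 0.1235]
tcp_rot: [0.993, 0.119, 0.001, -0.0]
ft_force: [-0.6, -0.1, 0.1]
opening: 0.352
grip_force: 0.0
```

```bash
python3 - <<'E'
from h import *
to(.412,.165,.12,-76.3)
Ws=[cloud(snap(n,n+'16')).reshape(-1,3) for n in('scene','side','wrist')]
for W in Ws:
  for n,c in(('drop',(.543,.227)),('bond',(.6074,.2415))):
    P=W[(abs(W[:,0]-c[0])<.025)&(abs(W[:,1]-c[1])<.025)&(W[:,2]>.037)&(W[:,2]<.112)]
    if len(P)>5: t=P[P[:,2]>P[:,2].max()-.015]; print(n,len(P),P.min(0).round(3),P.max(0).round(3),'top',t.mean(0).round(3))
  P=W[(W[:,0]>.51)&(W[:,0]<.645)&(W[:,1]>.01)&(W[:,1]<.15)&(W[:,2]>.009)&(W[:,2]<.024)]; 
  P=W[(W[:,0]>.38)&(W[:,0]<.45)&(W[:,1]>.13)&(W[:,1]<.2)&(W[:,2]>.008)&(W[:,2]<.03)]
  if len(P)>5: print('dish',len(P),P.min(0).round(3),P.max(0).round(3),circ(P))
W=Ws[0]; P=W[(W[:,0]>.53)&(W[:,0]<.62)&(W[:,1]>.03)&(W[:,1]<.13)&(W[:,2]>.012)]; print('tray content z max',np.sort(P[:,2])[-5:].round(3))
E
```

```text
t 39.25 tcp [0.6083 0.2417 0.1235] psi -76.3 tilt 0.07 open 30.0 gf 0.0 ft [-0.6 -0.1  0.1]
present frame shares [-8.35  1.13  0.13]
turn share -0.001 then shares [-8.35  1.12  0.13]
drop 185 [0.523 0.203 0.037] [0.556 0.236 0.104] top [0.54  0.22  0.096]
bond 32 [0.596 0.23  0.039] [0.611 0.245 0.059] top [0.604 0.236 0.052]
dish 94 [0.395 0.147 0.008] [0.429 0.179 0.022] (array([0.4115, 0.1621]), np.float64(0.0122))
drop 276 [0.526 0.218 0.037] [0.558 0.247 0.107] top [0.541 0.23  0.099]
bond 47 [0.599 0.24  0.038] [0.612 0.251 0.059] top [0.605 0.246 0.053]
dish 122 [0.396 0.15  0.008] [0.425 0.184 0.024] (array([0.4113, 0.1671]), np.float64(0.0127))
drop 2177 [0.531 0.21  0.037] [0.561 0.243 0.107] top [0.546 0.227 0.1  ]
bond 352 [0.602 0.233 0.037] [0.615 0.25  0.06 ] top [0.61  0.242 0.056]
dish 54 [0.418 0.159 0.008] [0.429 0.179 0.011] (array([0.4163, 0.1667]), np.float64(0.011))
tray content z max [0.021 0.021 0.022 0.022 0.023]
```

Both bottles stand in their cells at floor height (tops at 0.106 and 0.059). Now the dish.

{"method": "send_rows", "body": {"deltas": [[-0.85,0.1,0,0,0,0],[-0.85,0.1,0,0,0,0],[-0.85,0.1,0,0,0,0],[-0.85,0.1,0,0,0,0],[-0.85,0.12,0,0,0,0],[-0.85,0.12,0,0,0,0],[-0.85,0.12,0,0,0,0],[-0.85,0.12,0,0,0,0],[-0.85,0.12,0,0,0,0],[-0.7,0.12,0,0,0,0]], "grip": 60}}

```text
time_s: 40.4
tcp_pos: [0.4106, 0.1647, 0.121]
tcp_rot: [0.993, 0.119, -0.0, -0.0]
ft_force: [0.5, 0.3, 0.0]
opening: 0.71
grip_force: 0.0
```

{"method": "send_rows", "body": {"deltas": [[0,0,0.6,0,0,0],[0,0,0.7,0,0,0],[0,0,0.7,0,0,0],[0,0,0.4,0,0,0],[0,0,0,0,0,0],[0,0,0,0,0,0],[0,0,0,0,0,0],[0,0,0,0,0,0],[0,0,0,0,0,0],[0,0,0,0,0,0]]}}

```text
time_s: 41.4
tcp_pos: [0.4119, 0.1653, 0.0611]
tcp_rot: [0.993, 0.119, 0.0, -0.0]
ft_force: [0.2, -0.8, -0.3]
opening: 0.702
grip_force: 0.0
```

```bash
python3 - <<'E'
from h import *
W=cloud(snap('wrist','w17')).reshape(-1,3)
P=W[(W[:,0]>.38)&(W[:,0]<.45)&(W[:,1]>.13)&(W[:,1]<.2)&(W[:,2]>.006)&(W[:,2]<.03)]
print('dish',len(P),P.min(0).round(3),P.max(0).round(3),circ(P)); t=P[P[:,2]>.017]; print(circ(t),t.min(0).round(3),t.max(0).round(3))
to(.412,.165,-.015,-76.3)
W=np.vstack([cloud(snap(n,n+'17')).reshape(-1,3) for n in('scene','side')])
for n,x0,x1 in(('purple',.525,.575),('orange',.578,.628)):
  P=W[(W[:,0]>x0)&(W[:,0]<x1)&(W[:,1]>.02)&(W[:,1]<.138)&(W[:,2]>.011)&(W[:,2]<.03)]; e=np.linalg.svd(P[:,:2]-P[:,:2].mean(0),full_matrices=0)[2][0]
  q=cv2.minAreaRect((P[:,:2]*1000).astype(np.float32)); print(n,len(P),np.round(q[0],0),np.round(q[1],0),np.degrees(np.arctan(e[1]/e[0])).round(1),P[:,2].max().round(3))
E
```

```text
dish 1950 [0.397 0.149 0.006] [0.429 0.182 0.024] (array([0.4138, 0.1657]), np.float64(0.012))
(array([0.4134, 0.1655]), np.float64(0.0138)) [0.397 0.149 0.017] [0.429 0.182 0.024]
t 41.45 tcp [0.4119 0.1653 0.0611] psi -76.3 tilt 0.01 open 60.2 gf 0.0 ft [ 0.1 -0.2 -0. ]
present frame shares [0.   0.01 3.04]
turn share -0.0 then shares [0.   0.01 3.04]
purple 223 [552.  73.] [115.  27.] 80.2 0.029
orange 267 [608.  79.] [ 39. 117.] 88.4 0.03
```

{"method": "send_rows", "body": {"deltas": [[0.04,0,0.5,0,0,0],[0,0,0.6,0,0,0],[0,0,0.6,0,0,0],[0,0,0.5,0,0,0],[0,0,0.4,0,0,0],[0,0,0.2,0,0,0],[0,0,0.2,0,0,0],[0,0,0.04,0,0,0],[0,0,0,0,0,0],[0,0,0,0,0,0]]}}

```text
time_s: 42.55
tcp_pos: [0.4129, 0.1655, -0.0148]
tcp_rot: [0.993, 0.119, 0.0, -0.0]
ft_force: [-0.0, -0.0, 0.2]
opening: 0.704
grip_force: 0.0
```

{"method": "send_rows", "body": {"deltas": [[0,0,0,0,0,0],[0,0,0,0,0,0],[0,0,0,0,0,0],[0,0,0,0,0,0],[0,0,0,0,0,0],[0,0,0,0,0,0],[0,0,0,0,0,0],[0,0,0,0,0,0],[0,0,0,0,0,0],[0,0,0,0,0,0]], "grip": 0, "force": 40}}

```text
time_s: 43.55
tcp_pos: [0.4129, 0.1655, -0.0147]
tcp_rot: [0.993, 0.119, 0.0, -0.0]
ft_force: [-1.6, -0.3, 10.0]
opening: 0.354
grip_force: 38.7
```

```bash
python3 - <<'E'
from h import *
to(.568,.4045,.12,-76.3)
E
```

```text
t 43.55 tcp [ 0.4129  0.1655 -0.0147] psi -76.3 tilt 0.03 open 30.2 gf 38.685471377684735 ft [-1.6 -0.3 10. ]
present frame shares [ 8.29 -7.82 -5.38]
turn share -0.0 then shares [ 8.29 -7.82 -5.38]
```

{"method": "send_rows", "body": {"deltas": [[0,0,-0.3,0,0,0],[0,0,-0.5,0,0,0],[0,0,-0.8,0,0,0],[0,0,-0.8,0,0,0],[0,0,-0.8,0,0,0],[0,0,-0.8,0,0,0],[0,0,-0.8,0,0,0],[0,0,-0.6,0,0,0],[0,0,0,0,0,0.12],[0,0,0,0,0,0.13]]}}

```text
time_s: 44.55
tcp_pos: [0.4128, 0.1657, 0.1208]
tcp_rot: [1.0, 0.019, 0.0, -0.001]
ft_force: [-0.9, 0.2, -0.7]
opening: 0.356
grip_force: 39.7
```

```bash
python3 - <<'E'
from h import *
to(.568,.4045,.12)
E
```

```text
t 44.55 tcp [0.4128 0.1657 0.1208] psi -87.8 tilt 0.09 open 30.4 gf 39.67039277369622 ft [-0.9  0.2 -0.7]
present frame shares [ 6.57 -9.31  0.05]
```

{"method": "send_rows", "body": {"deltas": [[0.6,-0.85,0,0,0,0],[0.6,-0.85,0,0,0,0],[0.6,-0.85,0,0,0,0],[0.6,-0.85,0,0,0,0],[0.6,-0.85,0,0,0,0],[0.6,-0.85,0,0,0,0],[0.6,-0.85,0,0,0,0],[0.6,-0.85,0,0,0,0],[0.6,-0.85,0,0,0,0],[0.6,-0.85,0,0,0,0]]}}

```text
time_s: 45.55
tcp_pos: [0.5538, 0.3849, 0.1204]
tcp_rot: [1.0, 0.021, -0.0, 0.0]
ft_force: [0.7, -1.0, 0.3]
opening: 0.353
grip_force: 39.7
```

{"method": "send_rows", "body": {"deltas": [[0.55,-0.8,0,0,0,0],[0,0,0.4,0,0,0],[0,0,0.7,0,0,0],[0,0,0.7,0,0,0],[0,0,0.7,0,0,0],[0,0,0.7,0,0,0],[0,0,0.6,0,0,0],[0,0,0.4,0,0,0],[0,0,0,0,0,0],[0,0,0,0,0,0]]}}

```text
time_s: 46.55
tcp_pos: [0.5668, 0.4046, 0.0152]
tcp_rot: [1.0, 0.021, 0.0, -0.0]
ft_force: [0.9, 0.2, -0.5]
opening: 0.357
grip_force: 39.7
```

```bash
python3 - <<'E'
from h import *
to(.568,.4045,-.009)
E
```

```text
t 46.55 tcp [0.5668 0.4046 0.0152] psi -87.6 tilt 0.02 open 30.4 gf 39.67989277211018 ft [ 0.9  0.2 -0.5]
present frame shares [0.05 0.01 0.97]
```

{"method": "send_rows", "body": {"deltas": [[0,0,0.3,0,0,0],[0,0,0.3,0,0,0],[0,0,0.2,0,0,0],[0,0,0.15,0,0,0],[0,0,0,0,0,0],[0,0,0,0,0,0],[0,0,0,0,0,0],[0,0,0,0,0,0],[0,0,0,0,0,0],[0,0,0,0,0,0]]}}

```text
time_s: 47.55
tcp_pos: [0.5666, 0.4047, -0.0087]
tcp_rot: [1.0, 0.021, 0.0, -0.0]
ft_force: [0.8, -0.2, -1.1]
opening: 0.354
grip_force: 39.7
```

{"method": "send_rows", "body": {"deltas": [[0,0,0,0,0,0],[0,0,0,0,0,0],[0,0,0,0,0,0],[0,0,0,0,0,0],[0,0,0,0,0,0],[0,0,-0.4,0,0,0],[0,0,-0.7,0,0,0],[0,0,-0.8,0,0,0],[0,0,-0.8,0,0,0],[0,0,-0.8,0,0,0]], "grip": 48}}

```text
time_s: 48.55
tcp_pos: [0.5668, 0.4047, 0.0812]
tcp_rot: [1.0, 0.021, 0.001, -0.0]
ft_force: [0.4, 0.1, -0.6]
opening: 0.561
grip_force: 0.0
```

```bash
python3 - <<'E'
from h import *
to(.568,.4045,-.009)
for n in('wrist','scene','side'):
  W=cloud(snap(n,n+'18')).reshape(-1,3)
  P=W[(abs(W[:,0]-.567)<.035)&(abs(W[:,1]-.4045)<.035)&(W[:,2]>.009)&(W[:,2]<.06)]
  if len(P)>5: print('dish',n,len(P),P.min(0).round(3),P.max(0).round(3),circ(P))
  for m,c in(('drop',(.543,.227)),('bond',(.6074,.2415))):
    P=W[(abs(W[:,0]-c[0])<.025)&(abs(W[:,1]-c[1])<.025)&(W[:,2]>.037)&(W[:,2]<.112)]
    if len(P)>5: t=P[P[:,2]>P[:,2].max()-.015]; print(m,n,len(P),'top',t.mean(0).round(3),P[:,2].max().round(3))
E
```

```text
t 48.55 tcp [0.5668 0.4047 0.0812] psi -87.6 tilt 0.07 open 47.9 gf 0.0 ft [ 0.4  0.1 -0.6]
present frame shares [0.04 0.01 3.61]
dish wrist 1713 [0.55  0.389 0.009] [0.583 0.421 0.028] (array([0.5674, 0.405 ]), np.float64(0.012))
drop wrist 1263 top [0.544 0.241 0.057] 0.066
bond wrist 243 top [0.608 0.246 0.042] 0.048
dish scene 75 [0.549 0.379 0.009] [0.581 0.421 0.029] (array([0.5645, 0.4003]), np.float64(0.0132))
drop scene 184 top [0.54  0.221 0.096] 0.104
bond scene 35 top [0.605 0.237 0.051] 0.058
dish side 224 [0.549 0.391 0.009] [0.58  0.423 0.028] (array([0.5642, 0.4077]), np.float64(0.0123))
drop side 247 top [0.541 0.23  0.099] 0.106
```

The dish stands on the tub floor (top at 0.027 = 4 + 22 mm), and the bottles are in place. Letting everything settle, then handing in.

{"method": "send_rows", "body": {"deltas": [[0,0,-0.4,0,0,0],[0,0,-0.4,0,0,0],[0,0,0,0,0,0],[0,0,0,0,0,0],[0,0,0,0,0,0],[0,0,0,0,0,0],[0,0,0,0,0,0],[0,0,0,0,0,0],[0,0,0,0,0,0],[0,0,0,0,0,0]]}}

```text
time_s: 49.7
tcp_pos: [0.5665, 0.4047, 0.0986]
tcp_rot: [1.0, 0.021, -0.0, 0.0]
ft_force: [-0.0, -0.3, -0.4]
opening: 0.56
grip_force: 0.0
```

```bash
python3 -c "
from workcell import r
print(r.job_done())"
```

```text
the job is handed in; nothing more can be done
None
```

The job is handed in at about 50 s, with no verdict returned; by my camera and depth checks both syringes lie lengthwise in the white tray, the two bottles stand one per cell in the green caddy, and the dish, moved last, stands upright in the red tub.

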